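# Build the sample stack on the counting stand with the survey meter

## Task

On the grey counting stand that has the yellow survey meter behind it, build the sample stack from the bottom up. First take the two aluminium bars together in one grasp, lift them as a pair and lay them side by side, close together, along the middle of the stand between its upturned ends; then put the square copper plate flat on the middle of the bars, the white ring flat on the plate, and last the sample jar upright on the ring, each centred over the one below. Let go of everything at the end, with the stack standing at rest.

Things in the scene. Friction and masses are not known exactly. Their poses are not given: they have to be found in the camera images.
- stand_1: the target: low grey metal stand, 140 x 100 mm, fixed, the one of two alike that has the survey meter behind it. Origin: centre of its underside, on the desk. x along its 140 mm length, y along its 100 mm width, z up. Its flat deck is 14 mm above the origin; at both ends of x a 6 mm thick lip rises 8 mm above the deck (128 mm between the lips); the y sides are open.
- stand_2: the other stand, same in every way but with no meter behind it; not needed. Fixed, origin and axes as stand_1.
- survey_meter: yellow hand-held survey meter with a black knob, 163 x 66 x 67 mm, fixed, lying lengthwise about 164 mm behind the centre of stand_1 (on its +x side). Origin: centre of its underside.
- bar_a: one of two alike aluminium bars, 90 x 20 x 24 mm (x long, y wide, z high), 0.12 kg, lying on the desk. The two lie parallel, side by side, with long faces almost touching (centres 20.5 mm apart, the pair 40.5 mm wide). Origin: centre of its underside.
- bar_b: the other bar, same in every way, at bar_a's +y side at the start; the two may be placed either way round.
- plate: square copper absorber plate, 60 x 60 x 14 mm, 0.3 kg, lying flat. Origin: centre of its underside; x and y along its edges.
- ring: white plastic spacer ring, outer diameter 60 mm, hole 38 mm, 22 mm high, lying flat. Origin: centre of its underside, on the axis, z up.
- jar: closed sample jar with yellow contents and white ribbed cap, 55 mm high, 0.07 kg: body 48 mm in diameter, cap (upper 13 mm) 52 mm, standing upright. Origin: centre of its underside, z up.
Things that resemble listed ones, but are neither listed nor needed, are in the scene too. Leave any pink or turquoise look-alike of the bar_b alone.

How it is judged:
On the way, in this order (a step that is already met when the one before it is completed fails the run):
1. both bars are lifted together, side by side, more than 50 mm above the desk (height (world z) of each of bar_a, bar_b above 0.05 m and distance between bar_a and bar_b below 0.03 m), for 0.2 s.
2. the bars lie side by side along the middle of the stand by the meter (x of bar_a in the frame of stand_1 between -0.015 and 0.015 m and y of bar_a in the frame of stand_1 between -0.025 and 0.025 m and z of bar_a in the frame of stand_1 between 0.011 and 0.018 m and angle between the x axis of each of bar_a, bar_b and the x axis of stand_1, either way round below 0.17 rad and angle between each of bar_a, bar_b's own z axis and vertical below 0.1 rad and x of bar_b in the frame of stand_1 between -0.015 and 0.015 m and y of bar_b in the frame of stand_1 between -0.025 and 0.025 m and z of bar_b in the frame of stand_1 between 0.011 and 0.018 m and distance between bar_a and bar_b below 0.027 m), for 0.2 s.
3. the plate lies flat on the middle of the bars (all of step 2 and horizontal distance between plate and stand_1 below 0.015 m and z of plate in the frame of stand_1 between 0.034 and 0.043 m and angle between plate's own z axis and vertical below 0.1 rad), for 0.2 s.
4. the ring lies flat on the plate (all of step 3 and horizontal distance between ring and plate below 0.012 m and z of ring in the frame of stand_1 between 0.048 and 0.057 m and angle between ring's own z axis and vertical below 0.1 rad), for 0.2 s.
5. the jar stands upright on the ring (all of step 4 and horizontal distance between jar and ring below 0.012 m and z of jar in the frame of stand_1 between 0.07 and 0.079 m and angle between jar's own z axis and vertical below 0.1 rad), for 0.2 s.
At the end, for the whole second after the job is handed in: On stand_1: bars on the deck, within 15 mm of its middle lengthwise and 25 mm across, in line to 10 degrees, centres 27 mm apart at most; plate flat on them within 15 mm of the stand's centre; ring flat on it and jar upright on that, each within 12 mm of the one below; released, at rest (all of step 5 and linear speed of each of bar_a, bar_b, plate, ring, jar below 0.02 m/s and contact force between each of bar_a, bar_b, plate, ring, jar and the fingers below 0.2 N); the robot touches nothing.
It also fails if it takes over 115 s, if anything falls off the work surface, if the arm or the gripper's body presses on something with over 40 N, if the wrist force passes 120 N, or if a joint passes its speed limit or range.

## Robot

A 6-joint arm with a two-finger parallel gripper is mounted at the origin on a cart in front of the work surface, level with it; the furniture and walls round the work are solid. World frame = base frame: x ahead of the robot, y to its left, z up, the work surface at z = 0. Lengths are in m, angles in rad, forces in N, time in s.
With the tool pointing down it reaches from about 0.25 to 0.725 m from the base axis. Payload 4 kg.
Tool frame: the origin (TCP) lies midway between the tips of the shut fingers; the grasp point (between the pads) lies 19 mm behind it; z points along the fingers, y is the line along which they close (so a half turn about z gives the same grasp; the last joint's range is limited). The gripper opens to 85 mm and grips with 20 to 120 N. Pads are 22 mm wide; open, the fingers measure 114 mm over their backs; the gripper's body (76 mm by 85 mm) begins 54 mm behind the grasp point. The pads swing forward as they close: fully open they stand 13 mm farther back than shut.
Start: joints at [-1.123, 0.241, 0.005, 1.335, 0, 1.571], TCP at [0.216, -0.451, 0.231] pointing down, gripper open.
Joint ranges: [-2.72, 2.72], [-1.05, 1.87], [-1.09, 1.28], [-1.99, 2.15], [-1.42, 1.44], [-3.14, 3.14]. Speed limits (rad/s): [2.79, 2.79, 3.14, 3.14, 3.14, 3.14].

## Interface

Orientations are given as a unit quaternion [x, y, z, w].
In Python, from workcell import bot, camera, job_done gives the robot as it stands.
- The arm moves only by the tool carry_out, never from a script. Its argument "plan" is a list of rows, each an object of numbers: "dx", "dy", "dz": the shift along the tool's x, y, z in mm; "twist": the turn about the tool's z in degrees; "fingers": the closure, from -1 (fully open) to 1 (shut). In form: [{"dx": .., "dy": .., "dz": .., "twist": .., "fingers": ..}, ...]. A call has exactly 5 rows; each row is the pose to reach, as a shift and turn from the pose commanded when the call began, along the tool's axes at that moment; what a row does not reach only later rows make up. A row lasts 1/12 s, in which the tool goes at most 41.7 mm and 7.16 degrees, less where a joint would pass 70% of its speed; a pose out of reach is approached as far as the arm can. A call with a gripper value outside its range is refused whole. The fingers move at their own pace and stop on an object; the grip force is fixed at half the most. Time passes only in rows, so rows that repeat a pose let the fingers close, or fill a call up. It gives the time, the measured TCP pose, the force, the opening and the grip force at its end, in the units of the state.
- bot.get_obs(): the state, without advancing time (a new reading comes with each control period).
- camera(name): name is "scene" or "side" or "wrist"; returns a dict with "image" (384x512x3 uint8, red, green, blue), "intrinsics" (3x3 intrinsics, pixels), "eye" and "attitude" of the camera in the world. Camera axes: x right, y down, z forward; pixel columns grow to the right and rows downward; lengths in m; the calibration is good to about 2 mm. A picture is of the moment at which its call begins. There is no depth.
- job_done(): hands the job in; it is judged then, once.
The state is a dict: "clock": time; "joint_pos": joint angles; "joint_vel": joint speeds; "tau": joint torques, N m; "eef_pos": TCP position; "tool_rot": TCP orientation; "ft_force": force on the tool from outside, world axes, zero at the start; "ft_torque": the same for the moment, N m; "grip_width": finger opening in m; "grasp_force": force on a finger pad.
Only numpy, scipy, OpenCV 4.12 (cv2) and the standard library are available. Lean on these libraries where they do the work, as an engineer would, in place of code of your own. Each camera call takes 0.05 s, during which the arm holds its last target. There are 200 camera calls.

## Working session

There is one attempt and no reset: what is moved stays moved. The work goes in short steps, Python scripts to look and compute and a tool call to move; the robot and the scene stay as the last step left them, time stands still between calls to the robot, and variables do not carry over. Pictures are saved under pics/ and viewed, at most 14 in all, crops included, and the job is handed in when it is done.

Besides the shell and the picture viewer there is one more tool, called after "Emit:" in YAML: its name, and indented under it one key for each argument. carry_out: Moves the arm, as the interface text tells. Its arguments: {"type":"object","properties":{"plan":{"type":"array","items":{"type":"object","properties":{"dx":{"type":"number"},"dy":{"type":"number"},"dz":{"type":"number"},"twist":{"type":"number"},"fingers":{"type":"number"}}}}},"required":["plan"]}

```bash
ls; mkdir -p pics; cat > h.py <<'E'
import numpy as np, cv2
from scipy.spatial.transform import Rotation as R
from workcell import bot, camera, job_done
def snap(name,f):
    c=camera(name); cv2.imwrite(f'pics/{f}.png',cv2.cvtColor(c['image'],cv2.COLOR_RGB2BGR))
    np.savez(f'pics/{f}.npz',**{k:np.asarray(v) for k,v in c.items()}); return c
def load(f): return dict(np.load(f'pics/{f}.npz'))
def rot(c):
    a=np.asarray(c['attitude']); return a if a.shape==(3,3) else R.from_quat(a).as_matrix()
def ray(c,uv,z):
    uv=np.atleast_2d(uv).astype(float); d=np.c_[uv,np.ones(len(uv))]@np.linalg.inv(c['intrinsics']).T@rot(c).T
    e=np.asarray(c['eye']); return e+d*((z-e[2])/d[:,2])[:,None]
def proj(c,p):
    q=(np.atleast_2d(p)-c['eye'])@rot(c)@c['intrinsics'].T; return q[:,:2]/q[:,2:]
E
python3 - <<'E'
from h import *
for n in ['scene','side','wrist']:
    c=snap(n,n+'0'); print(n,c['eye'],c['attitude'],c['intrinsics'])
a=[cv2.imread(f'pics/{n}0.png') for n in ['scene','side']]
print(bot.get_obs())
E
```

```text
pics
scene [0.13047699 0.67932634 0.50698229] [-0.21986968  0.84011281 -0.47617992  0.13827679] [[352.53378999   0.         253.84417355]
 [  0.         352.53378999 190.70189857]
 [  0.           0.           1.        ]]
side [ 0.61926062 -1.21200433  0.75007398] [ 0.87102178  0.01798183 -0.01455731 -0.49069929] [[449.81610808   0.         248.11672524]
 [  0.         449.81610808 195.09105168]
 [  0.           0.           1.        ]]
wrist [ 0.28606909 -0.41589519  0.37157185] [ 0.83677444 -0.52557772 -0.08139046  0.13020059] [[344.01259496   0.         263.45244785]
 [  0.         344.01259496 190.89439414]
 [  0.           0.           1.        ]]
{'clock': 0.15, 'joint_pos': array([-1.12299833e+00,  2.41238059e-01,  4.04261959e-03,  1.33519912e+00,
       -3.33483965e-05,  1.57080154e+00]), 'joint_vel': array([-0.0001414 , -0.00158144,  0.00453806, -0.0003307 , -0.00182864,
       -0.00029028]), 'tau': array([ 3.76671433e-04, -3.72636366e+01,  2.52638680e+01,  1.23771347e-02,
       -6.22736593e-06,  1.28585594e-05]), 'eef_pos': array([ 0.21627627, -0.45027802,  0.23062181]), 'tool_rot': array([ 9.75039421e-01,  2.22030377e-01, -1.93690367e-04, -7.75467775e-04]), 'ft_force': array([-0.05936918, -0.24318923, -0.27793969]), 'ft_torque': array([ 0.01202588, -0.01213912, -0.01529156]), 'grasp_force': 0.0, 'grip_width': 0.08562055530003312}
```

View pics/scene0.png

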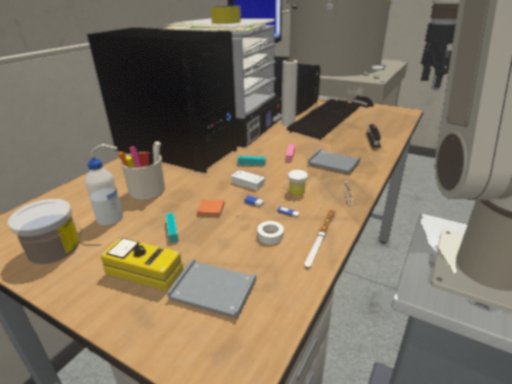

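View pics/side0.png

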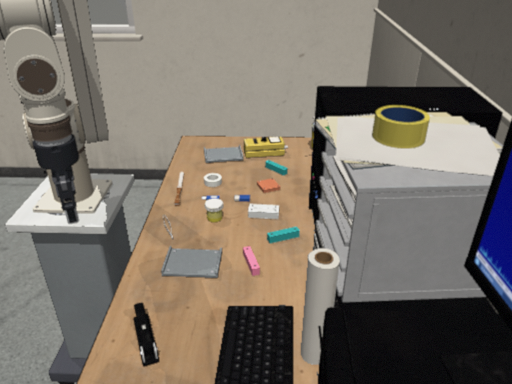

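View pics/wrist0.png

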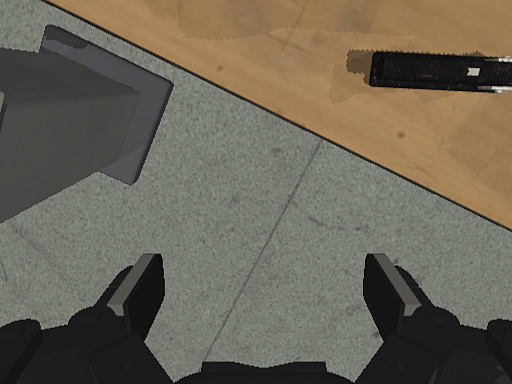

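The scene view shows stand_1 at about (212,288), with the meter at (142,262). The bar pair is white-grey at (248,180), the copper plate at (211,208), the ring at (270,232) and the jar at (297,184). Side view: pair (264,211), plate (268,186), ring (213,180), jar (215,210), stand_1 (224,155). The wrist sees only the desk edge and a stapler.

```bash
python3 - <<'E'
from h import *
s,d,w=load('scene0'),load('side0'),load('wrist0')
P={'stand':((212,288),(224,155),.014),'bars':((248,178),(264,210),.02),'plate':((211,206),(268,185),.014),'ring':((270,228),(213,179),.022),'jar':((297,173),(215,203),.055),'st2':((334,161),(193,263),.014)}
for k,(a,b,z) in P.items(): print(k,ray(s,a,z)[0].round(3),ray(d,b,z)[0].round(3))
print(rot(w).round(3)); T=R.from_quat(bot.get_obs()['tool_rot']).as_matrix(); print(T.round(3)); print('cam in tool',T.T@(w['eye']-bot.get_obs()['eef_pos']), (T.T@rot(w)).round(3))
h=cv2.cvtColor(s['image'],cv2.COLOR_RGB2HSV); g=lambda p:h[p[1],p[0]]
for k,(a,b,z) in P.items(): print(k,g(a))
E
```

```text
stand [0.448 0.311 0.014] [0.456 0.286 0.014]
bars [ 0.605 -0.084  0.02 ] [ 0.61  -0.092  0.02 ]
plate [0.618 0.081 0.014] [0.62  0.068 0.014]
ring [0.435 0.102 0.022] [0.437 0.088 0.022]
jar [ 0.466 -0.116  0.055] [ 0.468 -0.113  0.055]
st2 [ 0.427 -0.317  0.014] [ 0.434 -0.334  0.014]
[[ 0.434 -0.858 -0.273]
 [-0.901 -0.414 -0.132]
 [ 0.001  0.303 -0.953]]
[[ 0.901  0.433 -0.001]
 [ 0.433 -0.901  0.001]
 [-0.    -0.002 -1.   ]]
cam in tool [ 0.07779387 -0.00099944 -0.14095123] [[ 0.001 -0.953 -0.303]
 [ 1.     0.001  0.003]
 [-0.002 -0.303  0.953]]
stand [ 84   8 160]
bars [ 30   7 231]
plate [ 11 157 224]
ring [ 25  23 146]
jar [ 20  10 237]
st2 [ 75   7 146]
```

Emit:
carry_out:
  plan:
    - {"dx":31,"dy":-12,"dz":-2,"twist":0,"fingers":-1}
    - {"dx":62,"dy":-24,"dz":-4,"twist":0,"fingers":-1}
    - {"dx":93,"dy":-36,"dz":-6,"twist":0,"fingers":-1}
    - {"dx":124,"dy":-48,"dz":-8,"twist":0,"fingers":-1}
    - {"dx":155,"dy":-60,"dz":-10,"twist":0,"fingers":-1}

```text
clock: 0.57
eef_pos: [0.3308, -0.3282, 0.2411]
tool_rot: [0.975, 0.222, -0.0, -0.0]
ft_force: [0.5, -0.5, -0.8]
grip_width: 0.0855
grasp_force: 0.0
```

Emit:
carry_out:
  plan:
    - {"dx":31,"dy":-12,"dz":-2,"twist":0,"fingers":-1}
    - {"dx":62,"dy":-24,"dz":-4,"twist":0,"fingers":-1}
    - {"dx":93,"dy":-36,"dz":-6,"twist":0,"fingers":-1}
    - {"dx":124,"dy":-48,"dz":-8,"twist":0,"fingers":-1}
    - {"dx":155,"dy":-60,"dz":-10,"twist":0,"fingers":-1}

```text
clock: 0.98
eef_pos: [0.4447, -0.2068, 0.2512]
tool_rot: [0.975, 0.222, -0.0, -0.0]
ft_force: [0.8, -0.4, 0.4]
grip_width: 0.0855
grasp_force: 0.0
```

Emit:
carry_out:
  plan:
    - {"dx":31,"dy":-12,"dz":-2,"twist":5,"fingers":-1}
    - {"dx":62,"dy":-24,"dz":-4,"twist":10,"fingers":-1}
    - {"dx":93,"dy":-36,"dz":-6,"twist":15,"fingers":-1}
    - {"dx":124,"dy":-48,"dz":-8,"twist":20,"fingers":-1}
    - {"dx":155,"dy":-60,"dz":-10,"twist":25,"fingers":-1}

```text
clock: 1.4
eef_pos: [0.5584, -0.0856, 0.261]
tool_rot: [1.0, 0.004, -0.0, -0.0]
ft_force: [0.8, -0.6, -0.4]
grip_width: 0.0856
grasp_force: 0.0
```

```bash
python3 - <<'E'
from h import *
o=bot.get_obs(); print(o['eef_pos'],o['joint_pos'],R.from_quat(o['tool_rot']).as_matrix().round(3))
c=snap('wrist','w1')
E
```

```text
[ 0.55840438 -0.08563476  0.26102475] [-1.52122693e-01  3.63504495e-01  2.51386236e-01  1.45941590e+00
 -8.92377703e-05  2.98211988e+00] [[ 1.     0.007 -0.001]
 [ 0.007 -1.     0.   ]
 [-0.001 -0.    -1.   ]]
```

View pics/w1.png

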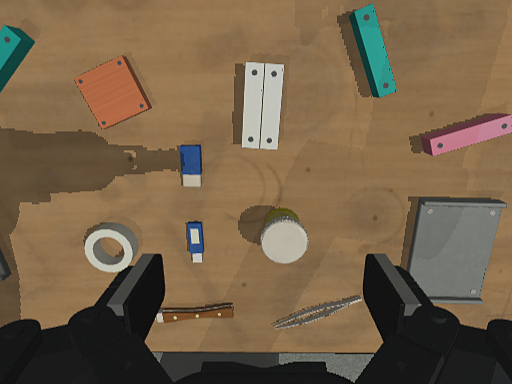

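The wrist view is clear: bars at (263,106), plate at (112,92), ring at (110,246) and jar cap at (284,240). Next I'll measure all of them.

```bash
cat >> h.py <<'E'
def blob(c,roi,lo,hi):
    x0,y0,x1,y1=roi; h=cv2.cvtColor(c['image'],cv2.COLOR_RGB2HSV); m=np.zeros(h.shape[:2],np.uint8)
    m[y0:y1,x0:x1]=cv2.inRange(h,np.array(lo),np.array(hi))[y0:y1,x0:x1]
    k=max(cv2.findContours(m,cv2.RETR_EXTERNAL,cv2.CHAIN_APPROX_NONE)[0],key=cv2.contourArea)
    return k[:,0,:]
def rect(c,k,z):
    p=ray(c,k,z)[:,:2]; r=cv2.minAreaRect((p*1000).astype(np.float32)); return r
def circ(c,k,z):
    p=ray(c,k,z)[:,:2]; return cv2.fitEllipse((cv2.convexHull((p*1000).astype(np.float32))))
E
python3 - <<'E'
from h import *
c=load('w1')
h=cv2.cvtColor(c['image'],cv2.COLOR_RGB2HSV)
for p in [(255,105),(272,110),(112,92),(284,240),(98,235),(120,262),(235,120)]: print(p,h[p[1],p[0]])
b=blob(c,(225,50,300,165),(0,0,170),(179,40,255))
print('bars',rect(c,b,.024), cv2.boundingRect(b))
p=blob(c,(60,40,165,140),(3,120,150),(14,255,255)); print('plate',rect(c,p,.014))
r=blob(c,(75,215,140,275),(0,0,140),(179,60,255)); print('ring',circ(c,r,.022),cv2.boundingRect(r))
j=blob(c,(250,212,320,270),(0,0,140),(179,60,255)); print('jar',circ(c,j,.055),cv2.boundingRect(j))
E
```

```text
(255, 105) [ 33  13 195]
(272, 110) [ 33  13 195]
(112, 92) [ 10 156 175]
(284, 240) [ 21  29 184]
(98, 235) [ 32  20 195]
(120, 262) [ 30  23 188]
(235, 120) [ 16 107  93]
bars ((610.6627197265625, -73.23880004882812), (18.994678497314453, 88.60108184814453), 86.7536849975586) (242, 62, 22, 86)
plate ((622.4255981445312, 79.87483978271484), (59.131744384765625, 58.52084732055664), 23.424579620361328)
ring ((436.4347839355469, 103.25780487060547), (57.80354690551758, 58.958683013916016), 81.26152801513672) (85, 229, 48, 44)
jar ((466.1105041503906, -109.60034942626953), (51.774658203125, 52.57817840576172), 85.44817352294922) (261, 219, 48, 45)
```

```bash
python3 - <<'E'
from h import *
c=load('w1')
b=[blob(c,r,(0,0,170),(179,40,255)) for r in [(225,50,300,165)]][0]
h=cv2.cvtColor(c['image'],cv2.COLOR_RGB2HSV); m=np.zeros(h.shape[:2],np.uint8); m[50:165,225:300]=cv2.inRange(h,np.array((0,0,150)),np.array((179,40,255)))[50:165,225:300]
m=cv2.morphologyEx(m,cv2.MORPH_CLOSE,np.ones((5,5)))
k=max(cv2.findContours(m,cv2.RETR_EXTERNAL,cv2.CHAIN_APPROX_NONE)[0],key=cv2.contourArea)[:,0]
r=rect(c,k,.024); print(r,cv2.boxPoints(r))
E
```

```text
((609.8224487304688, -83.34585571289062), (39.67792892456055, 89.26971435546875), 86.52035522460938) [[ 564.0658   -100.43918 ]
 [ 653.1709   -105.857315]
 [ 655.5791    -66.25253 ]
 [ 566.474     -60.834396]]
```

Emit:
carry_out:
  plan:
    - {"dx":-11,"dy":-38,"dz":0,"twist":-7,"fingers":-1}
    - {"dx":-22,"dy":-77,"dz":0,"twist":-14,"fingers":-1}
    - {"dx":-32,"dy":-116,"dz":0,"twist":-21,"fingers":-1}
    - {"dx":-43,"dy":-154,"dz":0,"twist":-28,"fingers":-1}
    - {"dx":-54,"dy":-193,"dz":0,"twist":-35,"fingers":-1}

```text
clock: 1.87
eef_pos: [0.5005, 0.1065, 0.2609]
tool_rot: [0.951, 0.309, -0.0, -0.0]
ft_force: [0.7, 0.1, -0.2]
grip_width: 0.0852
grasp_force: 0.0
```

Emit:
carry_out:
  plan:
    - {"dx":13.6,"dy":-37.7,"dz":0,"twist":-7,"fingers":-1}
    - {"dx":27.2,"dy":-75.4,"dz":0,"twist":-14,"fingers":-1}
    - {"dx":40.7,"dy":-113.2,"dz":0,"twist":-21,"fingers":-1}
    - {"dx":54.3,"dy":-151,"dz":0,"twist":-28,"fingers":-1}
    - {"dx":68,"dy":-188.6,"dz":0,"twist":-35,"fingers":-1}

```text
clock: 2.28
eef_pos: [0.4457, 0.2996, 0.2611]
tool_rot: [0.814, 0.581, -0.0, 0.0]
ft_force: [1.0, 0.2, 0.3]
grip_width: 0.0854
grasp_force: 0.0
```

Emit:
carry_out:
  plan:
    - {"twist":-7,"fingers":-1,"dx":0,"dy":0,"dz":0}
    - {"twist":-14,"fingers":-1,"dx":0,"dy":0,"dz":0}
    - {"twist":-21,"fingers":-1,"dx":0,"dy":0,"dz":0}
    - {"twist":-28,"fingers":-1,"dx":0,"dy":0,"dz":0}
    - {"twist":-35,"fingers":-1,"dx":0,"dy":0,"dz":0}

```text
clock: 2.7
eef_pos: [0.4464, 0.2981, 0.2608]
tool_rot: [0.601, 0.799, -0.001, -0.0]
ft_force: [-0.4, -0.3, -0.4]
grip_width: 0.0858
grasp_force: 0.0
```

Emit:
carry_out:
  plan:
    - {"twist":-7,"fingers":-1,"dx":0,"dy":0,"dz":0}
    - {"twist":-14,"fingers":-1,"dx":0,"dy":0,"dz":0}
    - {"twist":-21,"fingers":-1,"dx":0,"dy":0,"dz":0}
    - {"twist":-28,"fingers":-1,"dx":0,"dy":0,"dz":0}
    - {"twist":-35,"fingers":-1,"dx":0,"dy":0,"dz":0}

```text
clock: 3.12
eef_pos: [0.4466, 0.2978, 0.2608]
tool_rot: [0.334, 0.943, -0.0, -0.0]
ft_force: [-0.1, -0.3, 0.8]
grip_width: 0.0853
grasp_force: 0.0
```

Emit:
carry_out:
  plan:
    - {"twist":-7,"fingers":-1,"dx":0,"dy":0,"dz":0}
    - {"twist":-14,"fingers":-1,"dx":0,"dy":0,"dz":0}
    - {"twist":-21,"fingers":-1,"dx":0,"dy":0,"dz":0}
    - {"twist":-28,"fingers":-1,"dx":0,"dy":0,"dz":0}
    - {"twist":-35,"fingers":-1,"dx":0,"dy":0,"dz":0}

```text
clock: 3.53
eef_pos: [0.4466, 0.2978, 0.2608]
tool_rot: [0.035, 0.999, -0.0, -0.0]
ft_force: [-0.1, -0.1, -0.0]
grip_width: 0.0852
grasp_force: 0.0
```

```bash
python3 - <<'E'
from h import *
o=bot.get_obs(); print(o['eef_pos'],o['joint_pos'],R.from_quat(o['tool_rot']).as_matrix().round(3))
c=snap('wrist','w2')
E
```

```text
[0.44662804 0.29777762 0.26084813] [ 5.88058367e-01  3.05509683e-01  1.68818182e-01  1.43514034e+00
 -2.84551297e-05  6.57402881e-01] [[-0.998  0.069 -0.001]
 [ 0.069  0.998 -0.001]
 [ 0.001 -0.001 -1.   ]]
```

View pics/w2.png

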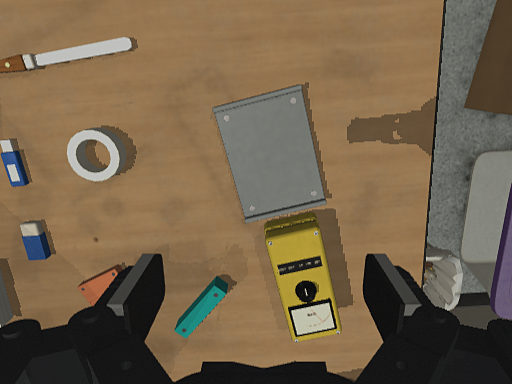

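Stand_1 is at about (270,153) with corners (214,110), (303,86), (326,201) and (247,220). The meter lies directly beyond it, at (302,278). The ring is at (95,155).

```bash
python3 - <<'E'
from h import *
c=load('w2')
h=cv2.cvtColor(c['image'],cv2.COLOR_RGB2HSV)
for p in [(240,150),(270,153),(300,180),(260,98),(335,120)]: print(p,h[p[1],p[0]])
k=blob(c,(195,65,340,228),(0,0,75),(179,45,200))
for z in (.014,.022):
    r=rect(c,k,z); print(r); print(cv2.boxPoints(r).round(1).tolist())
print(cv2.approxPolyDP(k,4,True)[:,0].tolist())
# meter
y=blob(c,(250,200,350,350),(20,120,60),(35,255,255)); print('meter',rect(c,y,.05))
r=blob(c,(55,120,125,190),(0,0,140),(179,60,255)); print('ring',circ(c,r,.022))
print(c['eye'])
# deck screw holes
g=c['image']
E
```

```text
(240, 150) [ 45  13 122]
(270, 153) [ 47  15 121]
(300, 180) [ 40  13 121]
(260, 98) [ 45  12 123]
(335, 120) [ 16 111 149]
((448.7509460449219, 305.94970703125), (133.7057647705078, 99.88199615478516), 10.515568733215332)
[[373.8999938964844, 342.8999938964844], [392.1000061035156, 244.60000610351562], [523.5999755859375, 269.0], [505.3999938964844, 367.29998779296875]]
((447.1169128417969, 305.9149475097656), (130.9488983154297, 97.82254028320312), 10.515569686889648)
[[373.79998779296875, 342.1000061035156], [391.70001220703125, 245.89999389648438], [520.4000244140625, 269.79998779296875], [502.6000061035156, 366.0]]
[[301, 85], [213, 108], [245, 216], [324, 197]]
meter ((593.3582153320312, 334.5016174316406), (166.72706604003906, 63.44009780883789), 10.097326278686523)
ring ((435.3776550292969, 106.16720581054688), (58.102699279785156, 58.594459533691406), 96.361572265625)
[0.36950161 0.30426286 0.40198806]
```

```bash
python3 - <<'E'
from h import *
c=load('w2')
g=c['image']
# profiles through near and far lip along the stand axis
u=proj(c,[[.4516,.3068,.022]])[0]; ax=proj(c,[[.4516+.07*np.cos(.183),.3068+.07*np.sin(.183),.022]])[0]-u
print(u,ax)
for t in np.r_[np.arange(-1.12,-.8,.02),np.arange(.78,1.12,.02)]:
    p=(u+ax*t).round().astype(int); print(round(t,2),p.tolist(),g[p[1],p[0]].tolist())
E
python3 -c "
import cv2
im=cv2.imread('pics/w2.png')[65:235,190:345]; cv2.imwrite('pics/w2c.png',cv2.resize(im,None,fx=3.5,fy=3.5,interpolation=cv2.INTER_CUBIC))"
```

```text
[271.79641331 158.17674941] [14.25786254 56.25166093]
-1.12 [256, 95] [119, 95, 64]
-1.1 [256, 96] [94, 94, 87]
-1.08 [256, 97] [115, 119, 115]
-1.06 [257, 99] [118, 121, 115]
-1.04 [257, 100] [106, 109, 103]
-1.02 [257, 101] [82, 83, 79]
-1.0 [258, 102] [114, 115, 111]
-0.98 [258, 103] [118, 121, 115]
-0.96 [258, 104] [122, 125, 118]
-0.94 [258, 105] [122, 123, 118]
-0.92 [259, 106] [119, 122, 116]
-0.9 [259, 108] [118, 121, 115]
-0.88 [259, 109] [118, 122, 115]
-0.86 [260, 110] [119, 121, 117]
-0.84 [260, 111] [120, 123, 117]
-0.82 [260, 112] [120, 123, 116]
-0.8 [260, 113] [121, 122, 116]
0.78 [283, 202] [119, 120, 115]
0.8 [283, 203] [119, 121, 115]
0.82 [283, 204] [118, 120, 115]
0.84 [284, 205] [118, 122, 116]
0.86 [284, 207] [88, 90, 86]
0.88 [284, 208] [40, 41, 39]
0.9 [285, 209] [72, 74, 71]
0.92 [285, 210] [105, 108, 102]
0.94 [285, 211] [119, 123, 116]
0.96 [285, 212] [119, 124, 119]
0.98 [286, 213] [115, 109, 96]
1.0 [286, 214] [145, 116, 83]
1.02 [286, 216] [131, 104, 74]
1.04 [287, 217] [76, 65, 32]
1.06 [287, 218] [68, 60, 22]
1.08 [287, 219] [70, 60, 19]
1.1 [287, 220] [70, 61, 22]
1.12 [288, 221] [74, 64, 22]
```

View pics/w2c.png

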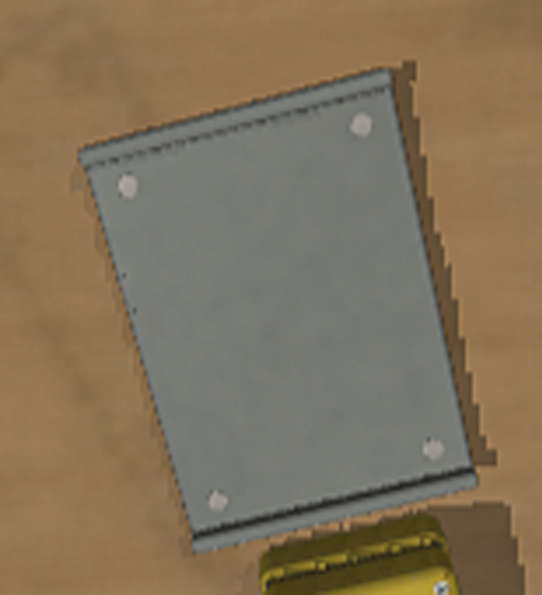

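```bash
python3 - <<'E'
from h import *
c=load('w2'); f=lambda L: (np.array(L)+.5)/3.5-.5+[190,65]
K=f([(79,150),(391,69),(479,485),(194,552)])
S=f([(128,186),(361,125),(432,448),(218,500)])
for n,P,z in (('corn',K,.022),('screws',S,.0145)):
    p=ray(c,P,z)[:,:2]*1000; print(n,p.round(1).tolist(),'c',p.mean(0).round(1),[np.linalg.norm(p[i]-p[(i+1)%4]).round(1) for i in range(4)],
     np.degrees(np.arctan2(*((p[3]+p[2]-p[0]-p[1])[::-1]))).round(2),np.degrees(np.arctan2(*((p[1]+p[2]-p[0]-p[3])[::-1]))).round(2))
s=load('scene0'); d=load('side0')
for n,q in (('scene',s),('side',d)):
    print(n,proj(q,[[.4512,.3065,.014]]), proj(q,[[.4512+a*.0689-b*.0091,.3065+a*.0128+b*.0492,.022] for a in(-1,1) for b in (-1,1)]).round(1).tolist())
E
python3 -c "
import cv2
im=cv2.imread('pics/scene0.png')[250:325,155:270]; cv2.imwrite('pics/s0c.png',cv2.resize(im,None,fx=5,fy=5,interpolation=cv2.INTER_CUBIC))"
```

```text
corn [[391.8, 246.2], [374.5, 342.7], [509.5, 367.5], [527.3, 270.3]] c [450.8 306.7] [np.float64(98.1), np.float64(137.2), np.float64(98.8), np.float64(137.6)] 10.24 100.27
screws [[404.4, 259.2], [390.7, 333.6], [497.9, 353.0], [511.8, 279.4]] c [451.2 306.3] [np.float64(75.6), np.float64(109.0), np.float64(74.9), np.float64(109.3)] 10.47 100.55
scene [[211.98079059 285.95423947]] [[255.6, 273.2], [236.1, 312.7], [191.3, 258.1], [165.1, 293.1]]
side [[223.31675272 152.52571281]] [[205.2, 157.8], [203.8, 146.2], [243.5, 155.2], [240.2, 143.8]]
```

View pics/s0c.png

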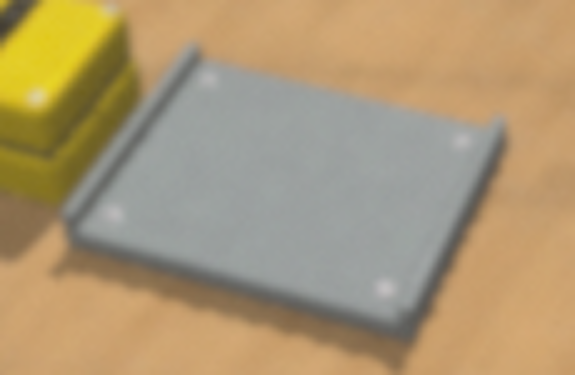

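The screws and corners give the stand centre as about (0.4515, 0.3055), yaw 10.4°. Now I'll go to the bars.

Emit:
carry_out:
  plan:
    - {"dx":-17,"dy":-33,"dz":4,"twist":0,"fingers":-1}
    - {"dx":-34,"dy":-66,"dz":8,"twist":0,"fingers":-1}
    - {"dx":-51,"dy":-99,"dz":12,"twist":0,"fingers":-1}
    - {"dx":-68,"dy":-132,"dz":16,"twist":0,"fingers":-1}
    - {"dx":-85,"dy":-165,"dz":20,"twist":0,"fingers":-1}

```text
clock: 4.0
eef_pos: [0.5192, 0.1255, 0.2409]
tool_rot: [0.039, 0.999, -0.0, -0.0]
ft_force: [0.2, 0.3, -0.2]
grip_width: 0.0852
grasp_force: 0.0
```

Emit:
carry_out:
  plan:
    - {"dx":-17,"dy":-33,"dz":4,"twist":0,"fingers":-1}
    - {"dx":-34,"dy":-66,"dz":8,"twist":0,"fingers":-1}
    - {"dx":-51,"dy":-99,"dz":12,"twist":0,"fingers":-1}
    - {"dx":-68,"dy":-132,"dz":16,"twist":0,"fingers":-1}
    - {"dx":-85,"dy":-165,"dz":20,"twist":0,"fingers":-1}

```text
clock: 4.42
eef_pos: [0.5915, -0.0458, 0.2208]
tool_rot: [0.039, 0.999, 0.0, -0.0]
ft_force: [1.0, 0.3, 0.2]
grip_width: 0.0855
grasp_force: 0.0
```

Emit:
carry_out:
  plan:
    - {"dx":-10,"dy":-20,"dz":20,"twist":-0.5,"fingers":-1}
    - {"dx":-19,"dy":-38,"dz":40,"twist":-0.5,"fingers":-1}
    - {"dx":-19,"dy":-38,"dz":60,"twist":-0.5,"fingers":-1}
    - {"dx":-19,"dy":-38,"dz":80,"twist":-0.5,"fingers":-1}
    - {"dx":-19,"dy":-38,"dz":80,"twist":-0.5,"fingers":-1}

```text
clock: 4.83
eef_pos: [0.6041, -0.0836, 0.136]
tool_rot: [0.035, 0.999, 0.0, -0.005]
ft_force: [-0.6, 0.3, 0.1]
grip_width: 0.0853
grasp_force: 0.0
```

```bash
cat >> h.py <<'E'
def big(c,roi,lo,hi,k=5):
    x0,y0,x1,y1=roi; h=cv2.cvtColor(c['image'],cv2.COLOR_RGB2HSV); m=np.zeros(h.shape[:2],np.uint8)
    m[y0:y1,x0:x1]=cv2.inRange(h,np.array(lo),np.array(hi))[y0:y1,x0:x1]
    m=cv2.morphologyEx(m,cv2.MORPH_CLOSE,np.ones((k,k)))
    return max(cv2.findContours(m,cv2.RETR_EXTERNAL,cv2.CHAIN_APPROX_NONE)[0],key=cv2.contourArea)[:,0]
def go(x,y,yaw,z):
    o=bot.get_obs(); T=R.from_quat(o['tool_rot']).as_matrix(); d=T.T@(np.array([x,y,z])-o['eef_pos'])*1000
    cy=np.degrees(np.arctan2(T[1,0],T[0,0])); t=-((yaw-cy+90)%180-90); print('tcp',(o['eef_pos']*1000).round(1),'yaw',cy.round(2),'-> move',d.round(1),'twist',round(t,2))
E
python3 - <<'E'
from h import *
c=snap('wrist','w3'); u=proj(c,[[.6095,-.082,.024]])[0]; print(u)
r=(max(0,int(u[0])-70),max(0,int(u[1])-100),int(u[0])+70,int(u[1])+100)
k=big(c,r,(0,0,150),(179,40,255)); q=rect(c,k,.024); print(q,cv2.boundingRect(k))
go(.6095,-.082,-3.5,.003)
E
```

```text
[265.28480704 195.27072248]
((608.9755249023438, -82.8809814453125), (39.49151611328125, 89.16425323486328), 86.68537902832031) (237, 137, 54, 111)
tcp [605.1 -83.3 138.4] yaw 176.03 -> move [ -5.2   1.5 135.4] twist -0.47
```

View pics/w3.png

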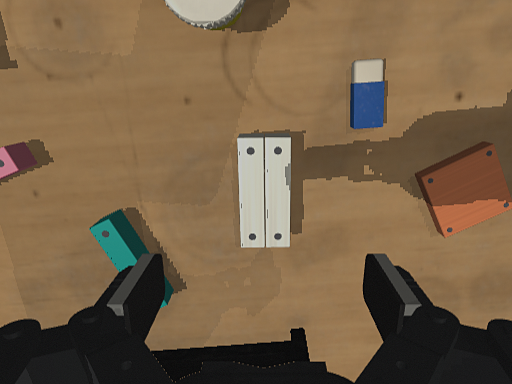

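```bash
python3 - <<'E'
from h import *
c=load('w1'); k=blob(c,(335,0,400,105),(80,80,50),(95,255,255)); print(ray(c,cv2.boxPoints(cv2.minAreaRect(k)),.024).round(3).tolist())
E
```

```text
[[0.704, -0.167, 0.024], [0.71, -0.192, 0.024], [0.626, -0.227, 0.024], [0.619, -0.2, 0.024]]
```

Emit:
carry_out:
  plan:
    - {"dx":-5,"dy":1,"dz":30,"twist":-0.5,"fingers":-1}
    - {"dx":-5,"dy":1,"dz":60,"twist":-0.5,"fingers":-1}
    - {"dx":-5,"dy":1,"dz":85,"twist":-0.5,"fingers":-1}
    - {"dx":-5,"dy":1,"dz":100,"twist":-0.5,"fingers":-1}
    - {"dx":-5,"dy":1,"dz":110,"twist":-0.5,"fingers":-1}

```text
clock: 5.3
eef_pos: [0.612, -0.082, 0.0306]
tool_rot: [0.029, 1.0, 0.0, -0.001]
ft_force: [-0.3, -0.2, -0.4]
grip_width: 0.0856
grasp_force: 0.0
```

Emit:
carry_out:
  plan:
    - {"dx":0,"dy":0,"dz":8,"twist":0,"fingers":-1}
    - {"dx":0,"dy":0,"dz":14,"twist":0,"fingers":-1}
    - {"dx":0,"dy":0,"dz":20,"twist":0,"fingers":-1}
    - {"dx":0,"dy":0,"dz":25,"twist":0,"fingers":-1}
    - {"dx":0,"dy":0,"dz":25,"twist":0,"fingers":-1}

```text
clock: 5.72
eef_pos: [0.6123, -0.0824, 0.006]
tool_rot: [0.029, 1.0, 0.0, -0.0]
ft_force: [0.4, 0.2, -0.9]
grip_width: 0.0855
grasp_force: 0.0
```

Emit:
carry_out:
  plan:
    - {"dx":2,"dy":0,"dz":2,"twist":0,"fingers":-0.5}
    - {"dx":2,"dy":0,"dz":3,"twist":0,"fingers":0}
    - {"dx":2,"dy":0,"dz":3,"twist":0,"fingers":1}
    - {"dx":2,"dy":0,"dz":3,"twist":0,"fingers":1}
    - {"dx":2,"dy":0,"dz":3,"twist":0,"fingers":1}

```text
clock: 6.13
eef_pos: [0.611, -0.0825, 0.004]
tool_rot: [0.029, 1.0, -0.0, 0.001]
ft_force: [1.6, -0.7, 5.0]
grip_width: 0.0385
grasp_force: 63.6
```

Emit:
carry_out:
  plan:
    - {"dx":0,"dy":0,"dz":0,"twist":0,"fingers":1}
    - {"dx":0,"dy":0,"dz":0,"twist":0,"fingers":1}
    - {"dx":0,"dy":0,"dz":0,"twist":0,"fingers":1}
    - {"dx":0,"dy":0,"dz":0,"twist":0,"fingers":1}
    - {"dx":0,"dy":0,"dz":0,"twist":0,"fingers":1}

```text
clock: 6.55
eef_pos: [0.611, -0.0825, 0.004]
tool_rot: [0.029, 1.0, -0.0, 0.001]
ft_force: [-0.5, -0.5, 5.3]
grip_width: 0.0386
grasp_force: 63.5
```

Emit:
carry_out:
  plan:
    - {"dx":0,"dy":0,"dz":-6,"twist":0,"fingers":1}
    - {"dx":0,"dy":0,"dz":-18,"twist":0,"fingers":1}
    - {"dx":0,"dy":0,"dz":-36,"twist":0,"fingers":1}
    - {"dx":0,"dy":0,"dz":-56,"twist":0,"fingers":1}
    - {"dx":0,"dy":0,"dz":-76,"twist":0,"fingers":1}

```text
clock: 6.97
eef_pos: [0.6095, -0.0821, 0.0796]
tool_rot: [0.029, 1.0, 0.0, -0.001]
ft_force: [0.4, 0.9, -2.9]
grip_width: 0.0389
grasp_force: 62.4
```

Emit:
carry_out:
  plan:
    - {"dx":0,"dy":0,"dz":-18,"twist":0,"fingers":1}
    - {"dx":0,"dy":0,"dz":-32,"twist":0,"fingers":1}
    - {"dx":0,"dy":0,"dz":-40,"twist":0,"fingers":1}
    - {"dx":0,"dy":0,"dz":-44,"twist":0,"fingers":1}
    - {"dx":0,"dy":0,"dz":-44,"twist":0,"fingers":1}

```text
clock: 7.38
eef_pos: [0.6107, -0.0823, 0.124]
tool_rot: [0.029, 1.0, -0.0, 0.0]
ft_force: [-0.5, 0.5, -1.5]
grip_width: 0.0387
grasp_force: 62.4
```

```bash
python3 - <<'E'
from h import *
c=snap('wrist','w4'); go(.4515,.3055,10.4,.14); print(bot.get_obs()['grip_width'])
E
```

```text
tcp [610.1 -82.3 123. ] yaw 176.66 -> move [181.  377.9 -16.8] twist -13.74
0.03854053798914607
```

View pics/w4.png

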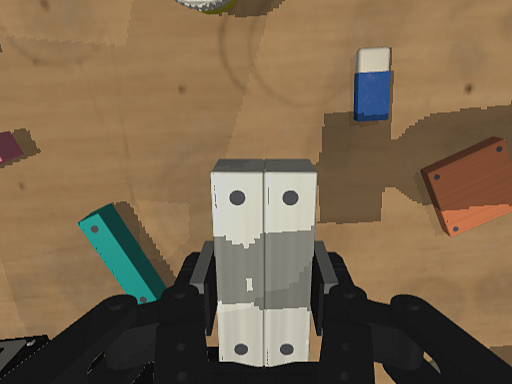

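The picture shows both bars held side by side, with ends at (238,172) and (290,172). Now I'll carry them to the stand.

Emit:
carry_out:
  plan:
    - {"dx":8,"dy":16,"dz":-2,"twist":0,"fingers":1}
    - {"dx":21,"dy":44,"dz":-4,"twist":0,"fingers":1}
    - {"dx":36,"dy":76,"dz":-6,"twist":0,"fingers":1}
    - {"dx":51,"dy":108,"dz":-8,"twist":0,"fingers":1}
    - {"dx":66,"dy":140,"dz":-10,"twist":0,"fingers":1}

```text
clock: 7.85
eef_pos: [0.5509, 0.0622, 0.1317]
tool_rot: [0.03, 1.0, -0.0, -0.002]
ft_force: [0.6, 0.4, -2.7]
grip_width: 0.0387
grasp_force: 62.4
```

Emit:
carry_out:
  plan:
    - {"dx":15,"dy":32,"dz":-1,"twist":0,"fingers":1}
    - {"dx":30,"dy":64,"dz":-2,"twist":0,"fingers":1}
    - {"dx":45,"dy":96,"dz":-4,"twist":0,"fingers":1}
    - {"dx":60,"dy":126,"dz":-6,"twist":0,"fingers":1}
    - {"dx":74,"dy":154,"dz":-7,"twist":0,"fingers":1}

```text
clock: 8.27
eef_pos: [0.486, 0.2207, 0.1391]
tool_rot: [0.029, 1.0, -0.0, -0.001]
ft_force: [1.0, 0.3, -2.9]
grip_width: 0.0388
grasp_force: 62.4
```

Emit:
carry_out:
  plan:
    - {"dx":12,"dy":24,"dz":0,"twist":-3,"fingers":1}
    - {"dx":22,"dy":44,"dz":0,"twist":-6,"fingers":1}
    - {"dx":31,"dy":62,"dz":0,"twist":-9,"fingers":1}
    - {"dx":38,"dy":76,"dz":0,"twist":-12,"fingers":1}
    - {"dx":40,"dy":83,"dz":0,"twist":-13.7,"fingers":1}

```text
clock: 8.68
eef_pos: [0.4508, 0.3058, 0.1389]
tool_rot: [-0.093, 0.996, -0.0, -0.001]
ft_force: [-0.6, -0.5, -1.2]
grip_width: 0.0385
grasp_force: 62.4
```

Emit:
carry_out:
  plan:
    - {"dx":0,"dy":0,"dz":6,"twist":0,"fingers":1}
    - {"dx":0,"dy":0,"dz":20,"twist":0,"fingers":1}
    - {"dx":0,"dy":0,"dz":38,"twist":0,"fingers":1}
    - {"dx":0,"dy":0,"dz":52,"twist":0,"fingers":1}
    - {"dx":0,"dy":0,"dz":60,"twist":0,"fingers":1}

```text
clock: 9.1
eef_pos: [0.4518, 0.3023, 0.0775]
tool_rot: [-0.089, 0.996, -0.001, -0.002]
ft_force: [-0.1, -0.7, -3.7]
grip_width: 0.0386
grasp_force: 62.4
```

```bash
python3 - <<'E'
from h import *
go(.453,.3058,10.4,.019); print(bot.get_obs()['grip_width'])
c=snap('wrist','w5')
E
```

```text
tcp [451.8 302.3  77.5] yaw -169.78 -> move [-2.1  3.3 58.5] twist -0.18
0.03857152343990962
```

View pics/w5.png

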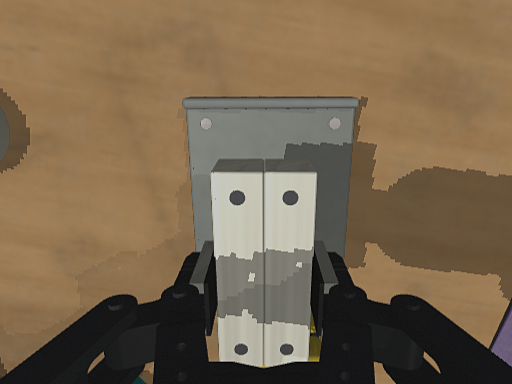

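Emit:
carry_out:
  plan:
    - {"dx":-1,"dy":2,"dz":8,"twist":0,"fingers":1}
    - {"dx":-2,"dy":3.5,"dz":20,"twist":0,"fingers":1}
    - {"dx":-2,"dy":3.5,"dz":32,"twist":0,"fingers":1}
    - {"dx":-2,"dy":3.5,"dz":42,"twist":0,"fingers":1}
    - {"dx":-2,"dy":3.5,"dz":48,"twist":0,"fingers":1}

```text
clock: 9.57
eef_pos: [0.454, 0.3079, 0.0313]
tool_rot: [-0.09, 0.996, -0.0, -0.0]
ft_force: [-1.1, -1.0, -2.1]
grip_width: 0.0389
grasp_force: 62.4
```

Emit:
carry_out:
  plan:
    - {"dx":0,"dy":0,"dz":3,"twist":0,"fingers":1}
    - {"dx":0,"dy":0,"dz":5,"twist":0,"fingers":1}
    - {"dx":0,"dy":0,"dz":7,"twist":0,"fingers":1}
    - {"dx":0,"dy":0,"dz":8,"twist":0,"fingers":1}
    - {"dx":0,"dy":0,"dz":8,"twist":0,"fingers":1}

```text
clock: 9.98
eef_pos: [0.4543, 0.3085, 0.0245]
tool_rot: [-0.09, 0.996, 0.0, 0.0]
ft_force: [-0.0, -0.3, -2.6]
grip_width: 0.0388
grasp_force: 62.4
```

Emit:
carry_out:
  plan:
    - {"dx":0,"dy":-2,"dz":2,"twist":0,"fingers":1}
    - {"dx":0,"dy":-2,"dz":4,"twist":0,"fingers":1}
    - {"dx":0,"dy":-2,"dz":5,"twist":0,"fingers":1}
    - {"dx":0,"dy":-2,"dz":6,"twist":0,"fingers":1}
    - {"dx":0,"dy":-2,"dz":6,"twist":0,"fingers":1}

```text
clock: 10.4
eef_pos: [0.4544, 0.3063, 0.0181]
tool_rot: [-0.09, 0.996, -0.0, -0.0]
ft_force: [-0.1, -0.0, -2.5]
grip_width: 0.0389
grasp_force: 62.4
```

Emit:
carry_out:
  plan:
    - {"dx":0,"dy":0,"dz":0.5,"twist":0,"fingers":1}
    - {"dx":0,"dy":0,"dz":1,"twist":0,"fingers":1}
    - {"dx":0,"dy":0,"dz":1,"twist":0,"fingers":1}
    - {"dx":0,"dy":0,"dz":1,"twist":0,"fingers":1}
    - {"dx":0,"dy":0,"dz":1,"twist":0,"fingers":1}

```text
clock: 10.82
eef_pos: [0.4545, 0.3064, 0.018]
tool_rot: [-0.09, 0.996, 0.0, 0.0]
ft_force: [-3.4, -1.6, 6.9]
grip_width: 0.0382
grasp_force: 63.5
```

Emit:
carry_out:
  plan:
    - {"dx":0,"dy":0,"dz":0,"twist":0,"fingers":0.0}
    - {"dx":0,"dy":0,"dz":0,"twist":0,"fingers":-0.1}
    - {"dx":0,"dy":0,"dz":0,"twist":0,"fingers":-0.3}
    - {"dx":0,"dy":0,"dz":0,"twist":0,"fingers":-0.5}
    - {"dx":0,"dy":0,"dz":0,"twist":0,"fingers":-0.7}

```text
clock: 11.23
eef_pos: [0.4545, 0.3064, 0.0172]
tool_rot: [-0.09, 0.996, 0.0, 0.0]
ft_force: [-0.8, 0.1, -0.2]
grip_width: 0.0724
grasp_force: 0.0
```

Emit:
carry_out:
  plan:
    - {"dx":0,"dy":0,"dz":-15,"twist":0,"fingers":-0.7}
    - {"dx":0,"dy":0,"dz":-40,"twist":0,"fingers":-0.9}
    - {"dx":0,"dy":0,"dz":-70,"twist":0,"fingers":-1}
    - {"dx":0,"dy":0,"dz":-105,"twist":0,"fingers":-1}
    - {"dx":0,"dy":0,"dz":-140,"twist":0,"fingers":-1}

```text
clock: 11.65
eef_pos: [0.4539, 0.306, 0.1581]
tool_rot: [-0.09, 0.996, -0.0, -0.001]
ft_force: [1.0, 1.1, -0.0]
grip_width: 0.0857
grasp_force: 0.0
```

Emit:
carry_out:
  plan:
    - {"dx":0,"dy":0,"dz":-20,"twist":0,"fingers":-1}
    - {"dx":0,"dy":0,"dz":-20,"twist":0,"fingers":-1}
    - {"dx":0,"dy":0,"dz":-20,"twist":0,"fingers":-1}
    - {"dx":0,"dy":0,"dz":-20,"twist":0,"fingers":-1}
    - {"dx":0,"dy":0,"dz":-20,"twist":0,"fingers":-1}

```text
clock: 12.07
eef_pos: [0.4535, 0.3057, 0.1755]
tool_rot: [-0.09, 0.996, -0.001, -0.002]
ft_force: [-0.3, -0.1, -0.9]
grip_width: 0.0855
grasp_force: 0.0
```

```bash
python3 - <<'E'
from h import *
c=snap('wrist','w6'); go(.451,.306,10.4,.2)
u=proj(c,[[.4515,.3055,.038]])[0]; print(u,c['eye'])
r=(int(u[0])-80,int(u[1])-100,int(u[0])+80,int(u[1])+100)
k=big(c,r,(0,0,160),(179,40,255)); print(rect(c,k,.038),cv2.boundingRect(k))
E
```

```text
tcp [453.5 305.7 175.4] yaw -169.64 -> move [  2.5   0.7 -24.6] twist -0.04
[263.43911339 176.62915653] [0.37771102 0.29308546 0.31680125]
((452.84197998046875, 306.469482421875), (88.57691192626953, 39.05148696899414), 10.464329719543457) (240, 125, 49, 103)
```

View pics/w6.png

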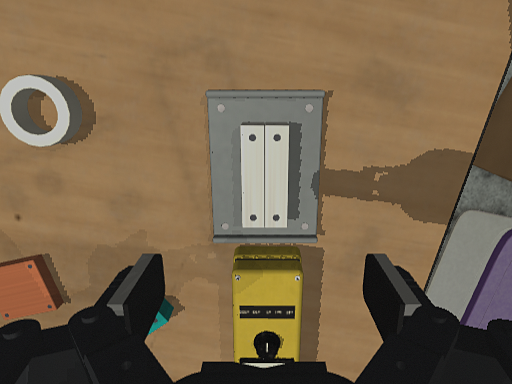

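Bars are released at (452.8, 306.5) mm, yaw 10.5°, centred on the stand. Next is the plate.

Emit:
carry_out:
  plan:
    - {"dx":-13,"dy":-25,"dz":0,"twist":0,"fingers":-1}
    - {"dx":-26,"dy":-50,"dz":0,"twist":0,"fingers":-1}
    - {"dx":-39,"dy":-76,"dz":0,"twist":0,"fingers":-1}
    - {"dx":-52,"dy":-102,"dz":0,"twist":0,"fingers":-1}
    - {"dx":-65,"dy":-128,"dz":0,"twist":0,"fingers":-1}

```text
clock: 12.53
eef_pos: [0.5413, 0.1909, 0.1757]
tool_rot: [-0.09, 0.996, -0.0, -0.001]
ft_force: [1.4, 1.1, 0.3]
grip_width: 0.0855
grasp_force: 0.0
```

Emit:
carry_out:
  plan:
    - {"dx":-13,"dy":-25,"dz":3,"twist":-3,"fingers":-1}
    - {"dx":-26,"dy":-50,"dz":6,"twist":-6,"fingers":-1}
    - {"dx":-39,"dy":-76,"dz":9,"twist":-9,"fingers":-1}
    - {"dx":-52,"dy":-102,"dz":12,"twist":-12,"fingers":-1}
    - {"dx":-60,"dy":-123,"dz":15,"twist":-13,"fingers":-1}

```text
clock: 12.95
eef_pos: [0.6231, 0.0799, 0.1602]
tool_rot: [-0.203, 0.979, -0.0, -0.001]
ft_force: [-0.2, 1.6, 0.0]
grip_width: 0.0853
grasp_force: 0.0
```

Emit:
carry_out:
  plan:
    - {"dx":0,"dy":0,"dz":0,"twist":0,"fingers":-1}
    - {"dx":0,"dy":0,"dz":0,"twist":0,"fingers":-1}
    - {"dx":0,"dy":0,"dz":0,"twist":0,"fingers":-1}
    - {"dx":0,"dy":0,"dz":0,"twist":0,"fingers":-1}
    - {"dx":0,"dy":0,"dz":0,"twist":0,"fingers":-1}

```text
clock: 13.37
eef_pos: [0.622, 0.0831, 0.1623]
tool_rot: [-0.203, 0.979, 0.0, -0.0]
ft_force: [-0.4, -0.5, 0.6]
grip_width: 0.0855
grasp_force: 0.0
```

```bash
python3 - <<'E'
from h import *
c=snap('wrist','w7')
u=proj(c,[[.622,.081,.014]])[0]; print(u,c['eye'])
r=(int(u[0])-90,int(u[1])-90,int(u[0])+90,int(u[1])+90)
k=big(c,r,(3,120,110),(14,255,255)); q=rect(c,k,.014); print(q,cv2.boundingRect(k))
w=load('w2'); t=blob(w,(165,265,240,345),(80,80,50),(95,255,255)); print(ray(w,cv2.boxPoints(cv2.minAreaRect(t)),.024).round(3).tolist())
go(q[0][0]/1000,q[0][1]/1000,23.4,.003)
E
```

```text
[260.8159148  174.18128299] [0.55098529 0.05329854 0.30339726]
((621.7664794921875, 81.10858154296875), (59.16899871826172, 59.2122802734375), 23.553373336791992) (226, 140, 71, 67)
[[0.669, 0.16, 0.024], [0.595, 0.23, 0.024], [0.614, 0.246, 0.024], [0.69, 0.176, 0.024]]
tcp [622.1  83.1 162.5] yaw -156.55 -> move [  1.1  -1.7 159.5] twist 0.05
```

View pics/w7.png

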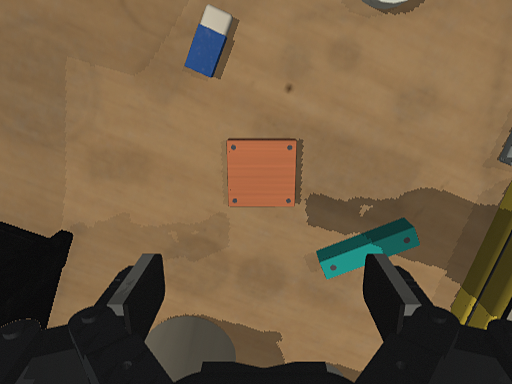

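```bash
python3 - <<'E'
from h import *
s=load('scene0');c=load('w7')
print('cup base',ray(s,(148,199),0).round(3),'top from wrist',[ray(c,(190,317),z).round(3).tolist() for z in (0,.05,.1)])
E
```

```text
cup base [[0.807 0.117 0.   ]] top from wrist [[[0.797, 0.076, 0.0]], [[0.756, 0.072, 0.05]], [[0.716, 0.068, 0.1]]]
```

Emit:
carry_out:
  plan:
    - {"dx":1,"dy":-2,"dz":25,"twist":0,"fingers":-1}
    - {"dx":1,"dy":-2,"dz":50,"twist":0,"fingers":-1}
    - {"dx":1,"dy":-2,"dz":75,"twist":0,"fingers":-1}
    - {"dx":1,"dy":-2,"dz":90,"twist":0,"fingers":-1}
    - {"dx":1,"dy":-2,"dz":95,"twist":0,"fingers":-1}

```text
clock: 13.83
eef_pos: [0.6199, 0.0802, 0.0643]
tool_rot: [-0.203, 0.979, 0.0, -0.003]
ft_force: [-0.7, 0.0, 0.1]
grip_width: 0.0853
grasp_force: 0.0
```

Emit:
carry_out:
  plan:
    - {"dx":0,"dy":0,"dz":15,"twist":0,"fingers":-1}
    - {"dx":0,"dy":0,"dz":30,"twist":0,"fingers":-1}
    - {"dx":0,"dy":0,"dz":45,"twist":0,"fingers":-1}
    - {"dx":0,"dy":0,"dz":57,"twist":0,"fingers":-1}
    - {"dx":0,"dy":0,"dz":63,"twist":0,"fingers":-1}

```text
clock: 14.25
eef_pos: [0.6218, 0.0801, 0.0034]
tool_rot: [-0.203, 0.979, 0.0, -0.001]
ft_force: [-0.8, -0.2, -1.4]
grip_width: 0.0858
grasp_force: 0.0
```

Emit:
carry_out:
  plan:
    - {"dx":0,"dy":0,"dz":2,"twist":0,"fingers":-1}
    - {"dx":0,"dy":0,"dz":4,"twist":0,"fingers":-1}
    - {"dx":0,"dy":0,"dz":4,"twist":0,"fingers":-1}
    - {"dx":0,"dy":0,"dz":4,"twist":0,"fingers":-1}
    - {"dx":0,"dy":0,"dz":4,"twist":0,"fingers":-1}

```text
clock: 14.67
eef_pos: [0.6231, 0.0798, 0.0012]
tool_rot: [-0.202, 0.979, -0.0, 0.001]
ft_force: [-0.9, -0.3, -0.4]
grip_width: 0.0857
grasp_force: 0.0
```

Emit:
carry_out:
  plan:
    - {"dx":1,"dy":1,"dz":3,"twist":0,"fingers":-0.8}
    - {"dx":1,"dy":1,"dz":4,"twist":0,"fingers":-0.5}
    - {"dx":1,"dy":1,"dz":4,"twist":0,"fingers":0}
    - {"dx":1,"dy":1,"dz":4,"twist":0,"fingers":1}
    - {"dx":1,"dy":1,"dz":4,"twist":0,"fingers":1}

```text
clock: 15.08
eef_pos: [0.6211, 0.0803, -0.0034]
tool_rot: [-0.202, 0.979, 0.0, 0.0]
ft_force: [-0.1, 0.7, 2.1]
grip_width: 0.0582
grasp_force: 67.6
```

Emit:
carry_out:
  plan:
    - {"dx":0,"dy":0,"dz":0,"twist":0,"fingers":1}
    - {"dx":0,"dy":0,"dz":0,"twist":0,"fingers":1}
    - {"dx":0,"dy":0,"dz":0,"twist":0,"fingers":1}
    - {"dx":0,"dy":0,"dz":0,"twist":0,"fingers":1}
    - {"dx":0,"dy":0,"dz":0,"twist":0,"fingers":1}

```text
clock: 15.5
eef_pos: [0.6211, 0.0803, -0.0035]
tool_rot: [-0.202, 0.979, 0.0, 0.0]
ft_force: [-0.6, 0.6, 2.9]
grip_width: 0.0584
grasp_force: 67.8
```

Emit:
carry_out:
  plan:
    - {"dx":0,"dy":0,"dz":-6,"twist":0,"fingers":1}
    - {"dx":0,"dy":0,"dz":-18,"twist":0,"fingers":1}
    - {"dx":0,"dy":0,"dz":-36,"twist":0,"fingers":1}
    - {"dx":0,"dy":0,"dz":-56,"twist":0,"fingers":1}
    - {"dx":0,"dy":0,"dz":-76,"twist":0,"fingers":1}

```text
clock: 15.92
eef_pos: [0.6204, 0.0799, 0.0728]
tool_rot: [-0.202, 0.979, -0.0, -0.001]
ft_force: [0.2, -0.1, -3.0]
grip_width: 0.0582
grasp_force: 67.0
```

Emit:
carry_out:
  plan:
    - {"dx":0,"dy":0,"dz":-18,"twist":0,"fingers":1}
    - {"dx":0,"dy":0,"dz":-36,"twist":0,"fingers":1}
    - {"dx":0,"dy":0,"dz":-50,"twist":0,"fingers":1}
    - {"dx":0,"dy":0,"dz":-60,"twist":0,"fingers":1}
    - {"dx":0,"dy":0,"dz":-60,"twist":0,"fingers":1}

```text
clock: 16.33
eef_pos: [0.6226, 0.0803, 0.1353]
tool_rot: [-0.202, 0.979, -0.0, 0.002]
ft_force: [0.6, -0.2, -3.0]
grip_width: 0.0584
grasp_force: 67.1
```

```bash
python3 - <<'E'
from h import *
go(.4515,.306,10.4,.12); print(bot.get_obs()['grip_width'],bot.get_obs()['ft_force'])
E
```

```text
tcp [622.6  80.3 135.3] yaw -156.65 -> move [ 67.7 275.1  14.6] twist 12.95
0.05837273761583173 [ 0.5731887  -0.17889987 -3.02184127]
```

Emit:
carry_out:
  plan:
    - {"dx":4,"dy":16,"dz":0,"twist":0,"fingers":1}
    - {"dx":12,"dy":46,"dz":0,"twist":0,"fingers":1}
    - {"dx":20,"dy":80,"dz":0,"twist":0,"fingers":1}
    - {"dx":28,"dy":115,"dz":0,"twist":0,"fingers":1}
    - {"dx":37,"dy":150,"dz":0,"twist":0,"fingers":1}

```text
clock: 16.75
eef_pos: [0.5261, 0.2036, 0.131]
tool_rot: [-0.202, 0.979, -0.0, -0.001]
ft_force: [-0.1, 0.4, -3.5]
grip_width: 0.0584
grasp_force: 67.0
```

Emit:
carry_out:
  plan:
    - {"dx":8,"dy":34,"dz":2,"twist":3,"fingers":1}
    - {"dx":16,"dy":66,"dz":4,"twist":6,"fingers":1}
    - {"dx":23,"dy":94,"dz":8,"twist":9,"fingers":1}
    - {"dx":28,"dy":115,"dz":12,"twist":12,"fingers":1}
    - {"dx":31,"dy":125,"dz":15,"twist":13,"fingers":1}

```text
clock: 17.17
eef_pos: [0.4469, 0.3075, 0.116]
tool_rot: [-0.091, 0.996, -0.0, -0.001]
ft_force: [-0.1, 0.1, -2.3]
grip_width: 0.0582
grasp_force: 67.0
```

Emit:
carry_out:
  plan:
    - {"dx":0,"dy":0,"dz":10,"twist":0,"fingers":1}
    - {"dx":0,"dy":0,"dz":22,"twist":0,"fingers":1}
    - {"dx":0,"dy":0,"dz":34,"twist":0,"fingers":1}
    - {"dx":0,"dy":0,"dz":44,"twist":0,"fingers":1}
    - {"dx":0,"dy":0,"dz":50,"twist":0,"fingers":1}

```text
clock: 17.58
eef_pos: [0.4488, 0.3043, 0.065]
tool_rot: [-0.09, 0.996, -0.001, -0.001]
ft_force: [0.7, -0.7, -3.9]
grip_width: 0.0584
grasp_force: 67.0
```

```bash
python3 - <<'E'
from h import *
go(.452,.306,10.4,.036)
c=snap('wrist','w8')
E
```

```text
tcp [448.8 304.3  65. ] yaw -169.68 -> move [-3.5  1.1 29. ] twist -0.08
```

View pics/w8.png

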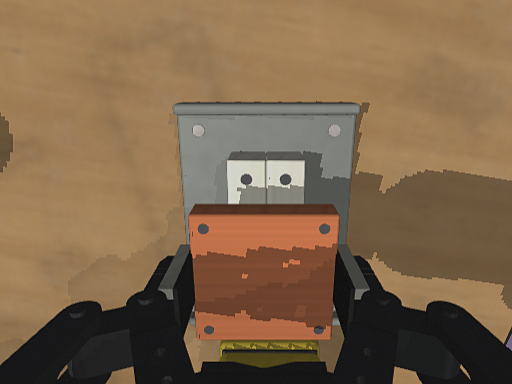

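The plate is square in the grip at about (264,272), over the bars. Lowering it now.

Emit:
carry_out:
  plan:
    - {"dx":-2,"dy":1,"dz":5,"twist":0,"fingers":1}
    - {"dx":-3,"dy":1,"dz":12,"twist":0,"fingers":1}
    - {"dx":-3,"dy":1,"dz":19,"twist":0,"fingers":1}
    - {"dx":-3,"dy":1,"dz":23,"twist":0,"fingers":1}
    - {"dx":-3,"dy":1,"dz":24,"twist":0,"fingers":1}

```text
clock: 18.05
eef_pos: [0.4519, 0.3068, 0.0423]
tool_rot: [-0.09, 0.996, -0.0, -0.001]
ft_force: [0.8, -0.1, -3.5]
grip_width: 0.0583
grasp_force: 67.0
```

Emit:
carry_out:
  plan:
    - {"dx":0,"dy":0,"dz":1,"twist":0,"fingers":1}
    - {"dx":0,"dy":0,"dz":2,"twist":0,"fingers":1}
    - {"dx":0,"dy":0,"dz":3,"twist":0,"fingers":1}
    - {"dx":0,"dy":0,"dz":3,"twist":0,"fingers":1}
    - {"dx":0,"dy":0,"dz":3,"twist":0,"fingers":1}

```text
clock: 18.47
eef_pos: [0.4525, 0.3073, 0.0405]
tool_rot: [-0.09, 0.996, 0.0, 0.0]
ft_force: [-0.4, -0.2, -4.0]
grip_width: 0.0584
grasp_force: 67.0
```

Emit:
carry_out:
  plan:
    - {"dx":0,"dy":-1,"dz":1,"twist":0,"fingers":1}
    - {"dx":0,"dy":-1,"dz":2,"twist":0,"fingers":1}
    - {"dx":0,"dy":-1,"dz":3,"twist":0,"fingers":1}
    - {"dx":0,"dy":-1,"dz":4,"twist":0,"fingers":1}
    - {"dx":0,"dy":-1,"dz":5,"twist":0,"fingers":1}

```text
clock: 18.88
eef_pos: [0.4526, 0.3062, 0.0352]
tool_rot: [-0.09, 0.996, -0.0, -0.0]
ft_force: [0.3, 0.3, -3.2]
grip_width: 0.0587
grasp_force: 67.0
```

Emit:
carry_out:
  plan:
    - {"dx":0,"dy":0,"dz":0.5,"twist":0,"fingers":1}
    - {"dx":0,"dy":0,"dz":1,"twist":0,"fingers":1}
    - {"dx":0,"dy":0,"dz":1,"twist":0,"fingers":1}
    - {"dx":0,"dy":0,"dz":1,"twist":0,"fingers":1}
    - {"dx":0,"dy":0,"dz":1,"twist":0,"fingers":1}

```text
clock: 19.3
eef_pos: [0.4525, 0.3062, 0.0345]
tool_rot: [-0.09, 0.996, 0.0, -0.0]
ft_force: [-1.7, -1.6, 0.9]
grip_width: 0.058
grasp_force: 67.3
```

Emit:
carry_out:
  plan:
    - {"dx":0,"dy":0,"dz":0,"twist":0,"fingers":-0.42}
    - {"dx":0,"dy":0,"dz":0,"twist":0,"fingers":-0.55}
    - {"dx":0,"dy":0,"dz":0,"twist":0,"fingers":-0.7}
    - {"dx":0,"dy":0,"dz":0,"twist":0,"fingers":-0.9}
    - {"dx":0,"dy":0,"dz":0,"twist":0,"fingers":-1}

```text
clock: 19.72
eef_pos: [0.4529, 0.3064, 0.0345]
tool_rot: [-0.09, 0.996, 0.0, 0.0]
ft_force: [1.0, -0.5, -0.7]
grip_width: 0.0858
grasp_force: 0.0
```

Emit:
carry_out:
  plan:
    - {"dx":0,"dy":0,"dz":-10,"twist":0,"fingers":-1}
    - {"dx":0,"dy":0,"dz":-35,"twist":0,"fingers":-1}
    - {"dx":0,"dy":0,"dz":-70,"twist":0,"fingers":-1}
    - {"dx":0,"dy":0,"dz":-105,"twist":0,"fingers":-1}
    - {"dx":0,"dy":0,"dz":-140,"twist":0,"fingers":-1}

```text
clock: 20.13
eef_pos: [0.4523, 0.306, 0.1765]
tool_rot: [-0.09, 0.996, -0.0, -0.0]
ft_force: [0.6, 0.8, 0.4]
grip_width: 0.0854
grasp_force: 0.0
```

Emit:
carry_out:
  plan:
    - {"dx":0,"dy":0,"dz":0,"twist":0,"fingers":-1}
    - {"dx":0,"dy":0,"dz":0,"twist":0,"fingers":-1}
    - {"dx":0,"dy":0,"dz":0,"twist":0,"fingers":-1}
    - {"dx":0,"dy":0,"dz":0,"twist":0,"fingers":-1}
    - {"dx":0,"dy":0,"dz":0,"twist":0,"fingers":-1}

```text
clock: 20.55
eef_pos: [0.4516, 0.3056, 0.1727]
tool_rot: [-0.09, 0.996, -0.001, -0.001]
ft_force: [-0.4, -0.3, -0.5]
grip_width: 0.0855
grasp_force: 0.0
```

```bash
python3 - <<'E'
from h import *
c=snap('wrist','w9')
u=proj(c,[[.452,.306,.052]])[0]; print(u)
r=(int(u[0])-80,int(u[1])-80,int(u[0])+80,int(u[1])+80)
k=big(c,r,(3,120,110),(14,255,255)); q=rect(c,k,.052); print(q,cv2.boundingRect(k))
k=blob(c,(0,20,140,200),(0,0,140),(179,60,255)); print('ring',circ(c,k,.022),cv2.boundingRect(k))
go(.436,.1047,10.4,.15)
E
```

```text
[263.55811703 185.04103454]
((453.6112365722656, 306.7960205078125), (58.11743927001953, 58.968685150146484), 10.485061645507812) (226, 151, 77, 71)
ring ((435.3125, 106.88763427734375), (57.2634162902832, 59.01074981689453), 90.34514617919922) (0, 77, 68, 73)
tcp [451.7 305.6 172.7] yaw -169.64 -> move [  51.5 -194.8   23.2] twist -0.04
```

Emit:
carry_out:
  plan:
    - {"dx":10,"dy":-39,"dz":4,"twist":0,"fingers":-1}
    - {"dx":20,"dy":-78,"dz":8,"twist":0,"fingers":-1}
    - {"dx":30,"dy":-117,"dz":12,"twist":0,"fingers":-1}
    - {"dx":41,"dy":-156,"dz":16,"twist":0,"fingers":-1}
    - {"dx":52,"dy":-195,"dz":20,"twist":0,"fingers":-1}

```text
clock: 21.02
eef_pos: [0.4353, 0.1034, 0.1532]
tool_rot: [-0.091, 0.996, -0.0, -0.001]
ft_force: [0.0, -0.6, -0.5]
grip_width: 0.0854
grasp_force: 0.0
```

Emit:
carry_out:
  plan:
    - {"dx":0,"dy":0,"dz":0,"twist":0,"fingers":-1}
    - {"dx":0,"dy":0,"dz":0,"twist":0,"fingers":-1}
    - {"dx":0,"dy":0,"dz":0,"twist":0,"fingers":-1}
    - {"dx":0,"dy":0,"dz":0,"twist":0,"fingers":-1}
    - {"dx":0,"dy":0,"dz":0,"twist":0,"fingers":-1}

```text
clock: 21.43
eef_pos: [0.4368, 0.1064, 0.1542]
tool_rot: [-0.091, 0.996, 0.0, 0.0]
ft_force: [-0.7, 0.7, 0.2]
grip_width: 0.0855
grasp_force: 0.0
```

```bash
python3 - <<'E'
from h import *
c=snap('wrist','w10')
u=proj(c,[[.436,.105,.022]])[0]; print(u)
r=(int(u[0])-70,int(u[1])-70,int(u[0])+70,int(u[1])+70)
k=blob(c,r,(0,0,130),(179,60,255)); q=circ(c,k,.022); print(q,cv2.boundingRect(k))
go(q[0][0]/1000,q[0][1]/1000,10.4,.001)
E
```

```text
[261.44975189 178.89597159]
((434.57806396484375, 105.47164154052734), (58.11854553222656, 58.46229553222656), 94.64000701904297) (227, 142, 71, 69)
tcp [436.7 106.4 154.2] yaw -169.5 -> move [  2.3  -0.6 153.2] twist 0.1
```

Emit:
carry_out:
  plan:
    - {"dx":2,"dy":-0.5,"dz":30,"twist":0,"fingers":-1}
    - {"dx":2,"dy":-0.5,"dz":60,"twist":0,"fingers":-1}
    - {"dx":2,"dy":-0.5,"dz":85,"twist":0,"fingers":-1}
    - {"dx":2,"dy":-0.5,"dz":105,"twist":0,"fingers":-1}
    - {"dx":2,"dy":-0.5,"dz":115,"twist":0,"fingers":-1}

```text
clock: 21.9
eef_pos: [0.4328, 0.1049, 0.0367]
tool_rot: [-0.091, 0.996, -0.0, -0.002]
ft_force: [-0.8, -0.6, 0.3]
grip_width: 0.0855
grasp_force: 0.0
```

Emit:
carry_out:
  plan:
    - {"dx":0,"dy":0,"dz":10,"twist":0,"fingers":-1}
    - {"dx":0,"dy":0,"dz":20,"twist":0,"fingers":-1}
    - {"dx":0,"dy":0,"dz":30,"twist":0,"fingers":-1}
    - {"dx":0,"dy":0,"dz":35,"twist":0,"fingers":-1}
    - {"dx":0,"dy":0,"dz":37,"twist":0,"fingers":-1}

```text
clock: 22.32
eef_pos: [0.434, 0.1049, 0.0014]
tool_rot: [-0.091, 0.996, -0.0, -0.001]
ft_force: [-0.3, -0.5, 0.3]
grip_width: 0.0853
grasp_force: 0.0
```

```bash
python3 - <<'E'
from h import *
go(.4347,.1055,10.4,.001)
E
```

```text
tcp [434.  104.9   1.4] yaw -169.55 -> move [-0.7  0.4  0.4] twist 0.05
```

Emit:
carry_out:
  plan:
    - {"dx":0,"dy":0,"dz":0,"twist":0,"fingers":-0.8}
    - {"dx":0,"dy":0,"dz":0,"twist":0,"fingers":-0.5}
    - {"dx":0,"dy":0,"dz":0,"twist":0,"fingers":0}
    - {"dx":0,"dy":0,"dz":0,"twist":0,"fingers":1}
    - {"dx":0,"dy":0,"dz":0,"twist":0,"fingers":1}

```text
clock: 22.73
eef_pos: [0.4353, 0.1046, 0.0034]
tool_rot: [-0.09, 0.996, 0.0, 0.001]
ft_force: [-1.6, 1.0, 5.5]
grip_width: 0.0572
grasp_force: 64.4
```

Emit:
carry_out:
  plan:
    - {"dx":0,"dy":0,"dz":0,"twist":0,"fingers":1}
    - {"dx":0,"dy":0,"dz":0,"twist":0,"fingers":1}
    - {"dx":0,"dy":0,"dz":0,"twist":0,"fingers":1}
    - {"dx":0,"dy":0,"dz":0,"twist":0,"fingers":1}
    - {"dx":0,"dy":0,"dz":0,"twist":0,"fingers":1}

```text
clock: 23.15
eef_pos: [0.4353, 0.1046, 0.0035]
tool_rot: [-0.09, 0.996, 0.0, 0.001]
ft_force: [-0.4, 1.0, 6.7]
grip_width: 0.0573
grasp_force: 64.3
```

Emit:
carry_out:
  plan:
    - {"dx":0,"dy":0,"dz":-6,"twist":0,"fingers":1}
    - {"dx":0,"dy":0,"dz":-18,"twist":0,"fingers":1}
    - {"dx":0,"dy":0,"dz":-36,"twist":0,"fingers":1}
    - {"dx":0,"dy":0,"dz":-56,"twist":0,"fingers":1}
    - {"dx":0,"dy":0,"dz":-76,"twist":0,"fingers":1}

```text
clock: 23.57
eef_pos: [0.4344, 0.1041, 0.0794]
tool_rot: [-0.09, 0.996, -0.0, -0.0]
ft_force: [0.7, -0.4, -0.3]
grip_width: 0.0567
grasp_force: 64.0
```

Emit:
carry_out:
  plan:
    - {"dx":0,"dy":0,"dz":-18,"twist":0,"fingers":1}
    - {"dx":0,"dy":0,"dz":-36,"twist":0,"fingers":1}
    - {"dx":0,"dy":0,"dz":-50,"twist":0,"fingers":1}
    - {"dx":0,"dy":0,"dz":-60,"twist":0,"fingers":1}
    - {"dx":0,"dy":0,"dz":-60,"twist":0,"fingers":1}

```text
clock: 23.98
eef_pos: [0.4364, 0.1045, 0.141]
tool_rot: [-0.09, 0.996, 0.0, 0.003]
ft_force: [-0.4, -0.0, -0.4]
grip_width: 0.0571
grasp_force: 64.0
```

```bash
python3 - <<'E'
from h import *
go(.453,.3065,10.4,.136); print(bot.get_obs()['ft_force'])
E
```

```text
tcp [436.4 104.5 141. ] yaw -169.65 -> move [-52.6 195.7   5.4] twist -0.05
[-0.35056026 -0.01264066 -0.43896355]
```

Emit:
carry_out:
  plan:
    - {"dx":-5,"dy":18,"dz":0,"twist":0,"fingers":1}
    - {"dx":-12,"dy":44,"dz":0,"twist":0,"fingers":1}
    - {"dx":-20,"dy":74,"dz":0,"twist":0,"fingers":1}
    - {"dx":-28,"dy":104,"dz":0,"twist":0,"fingers":1}
    - {"dx":-36,"dy":134,"dz":0,"twist":0,"fingers":1}

```text
clock: 24.4
eef_pos: [0.4456, 0.2434, 0.1377]
tool_rot: [-0.09, 0.996, -0.0, -0.0]
ft_force: [1.3, -1.0, -0.9]
grip_width: 0.0571
grasp_force: 64.0
```

Emit:
carry_out:
  plan:
    - {"dx":-7,"dy":26,"dz":2,"twist":0,"fingers":1}
    - {"dx":-12,"dy":46,"dz":5,"twist":0,"fingers":1}
    - {"dx":-16,"dy":58,"dz":10,"twist":0,"fingers":1}
    - {"dx":-17,"dy":62,"dz":20,"twist":0,"fingers":1}
    - {"dx":-17,"dy":62,"dz":30,"twist":0,"fingers":1}

```text
clock: 24.82
eef_pos: [0.4514, 0.3068, 0.107]
tool_rot: [-0.091, 0.996, -0.0, -0.0]
ft_force: [-0.0, 0.1, -0.8]
grip_width: 0.057
grasp_force: 64.0
```

Emit:
carry_out:
  plan:
    - {"dx":0,"dy":0,"dz":10,"twist":0,"fingers":1}
    - {"dx":0,"dy":0,"dz":18,"twist":0,"fingers":1}
    - {"dx":0,"dy":0,"dz":24,"twist":0,"fingers":1}
    - {"dx":0,"dy":0,"dz":26,"twist":0,"fingers":1}
    - {"dx":0,"dy":0,"dz":26,"twist":0,"fingers":1}

```text
clock: 25.23
eef_pos: [0.4512, 0.3055, 0.0816]
tool_rot: [-0.09, 0.996, -0.0, -0.001]
ft_force: [0.3, -0.6, 0.0]
grip_width: 0.0572
grasp_force: 64.0
```

```bash
python3 - <<'E'
from h import *
go(.4536,.3068,10.4,.0555)
E
```

```text
tcp [451.2 305.5  81.6] yaw -169.71 -> move [-2.6  0.8 26.1] twist -0.11
```

Emit:
carry_out:
  plan:
    - {"dx":-2,"dy":0.5,"dz":5,"twist":0,"fingers":1}
    - {"dx":-2,"dy":0.5,"dz":11,"twist":0,"fingers":1}
    - {"dx":-2,"dy":0.5,"dz":16,"twist":0,"fingers":1}
    - {"dx":-2,"dy":0.5,"dz":20,"twist":0,"fingers":1}
    - {"dx":-2,"dy":0.5,"dz":21,"twist":0,"fingers":1}

```text
clock: 25.65
eef_pos: [0.4528, 0.3071, 0.0603]
tool_rot: [-0.09, 0.996, -0.0, -0.001]
ft_force: [-0.4, -0.5, -1.2]
grip_width: 0.0568
grasp_force: 64.0
```

Emit:
carry_out:
  plan:
    - {"dx":0,"dy":0,"dz":1,"twist":0,"fingers":1}
    - {"dx":0,"dy":0,"dz":2,"twist":0,"fingers":1}
    - {"dx":0,"dy":0,"dz":2,"twist":0,"fingers":1}
    - {"dx":0,"dy":0,"dz":2,"twist":0,"fingers":1}
    - {"dx":0,"dy":0,"dz":2,"twist":0,"fingers":1}

```text
clock: 26.07
eef_pos: [0.4535, 0.3076, 0.0596]
tool_rot: [-0.09, 0.996, 0.0, 0.0]
ft_force: [0.4, -0.4, 0.1]
grip_width: 0.057
grasp_force: 64.0
```

Emit:
carry_out:
  plan:
    - {"dx":0,"dy":-1,"dz":1,"twist":0,"fingers":1}
    - {"dx":0,"dy":-1,"dz":2,"twist":0,"fingers":1}
    - {"dx":0,"dy":-1,"dz":3,"twist":0,"fingers":1}
    - {"dx":0,"dy":-1,"dz":3,"twist":0,"fingers":1}
    - {"dx":0,"dy":-1,"dz":3,"twist":0,"fingers":1}

```text
clock: 26.48
eef_pos: [0.4535, 0.3063, 0.0562]
tool_rot: [-0.09, 0.996, -0.0, -0.0]
ft_force: [0.1, -0.4, 0.0]
grip_width: 0.0567
grasp_force: 64.0
```

Emit:
carry_out:
  plan:
    - {"dx":0,"dy":0,"dz":0.5,"twist":0,"fingers":1}
    - {"dx":0,"dy":0,"dz":1,"twist":0,"fingers":1}
    - {"dx":0,"dy":0,"dz":1,"twist":0,"fingers":1}
    - {"dx":0,"dy":0,"dz":1,"twist":0,"fingers":1}
    - {"dx":0,"dy":0,"dz":1,"twist":0,"fingers":1}

```text
clock: 26.9
eef_pos: [0.4536, 0.3065, 0.0555]
tool_rot: [-0.09, 0.996, 0.0, 0.0]
ft_force: [-0.2, -0.1, 1.7]
grip_width: 0.0568
grasp_force: 64.2
```

Contact is confirmed. I'll release the ring, back off and measure.

Emit:
carry_out:
  plan:
    - {"dx":0,"dy":0,"dz":0,"twist":0,"fingers":-0.42}
    - {"dx":0,"dy":0,"dz":0,"twist":0,"fingers":-0.55}
    - {"dx":0,"dy":0,"dz":0,"twist":0,"fingers":-0.7}
    - {"dx":0,"dy":0,"dz":0,"twist":0,"fingers":-0.9}
    - {"dx":0,"dy":0,"dz":0,"twist":0,"fingers":-1}

```text
clock: 27.32
eef_pos: [0.4536, 0.3064, 0.0553]
tool_rot: [-0.09, 0.996, -0.0, -0.0]
ft_force: [-0.3, 0.4, -0.1]
grip_width: 0.0858
grasp_force: 0.0
```

Emit:
carry_out:
  plan:
    - {"dx":0,"dy":0,"dz":-10,"twist":0,"fingers":-1}
    - {"dx":0,"dy":0,"dz":-35,"twist":0,"fingers":-1}
    - {"dx":0,"dy":0,"dz":-70,"twist":0,"fingers":-1}
    - {"dx":0,"dy":0,"dz":-105,"twist":0,"fingers":-1}
    - {"dx":0,"dy":0,"dz":-140,"twist":0,"fingers":-1}

```text
clock: 27.73
eef_pos: [0.4532, 0.3062, 0.1974]
tool_rot: [-0.09, 0.996, -0.0, -0.0]
ft_force: [1.3, 0.9, -1.2]
grip_width: 0.0857
grasp_force: 0.0
```

Emit:
carry_out:
  plan:
    - {"dx":0,"dy":0,"dz":0,"twist":0,"fingers":-1}
    - {"dx":0,"dy":0,"dz":0,"twist":0,"fingers":-1}
    - {"dx":0,"dy":0,"dz":0,"twist":0,"fingers":-1}
    - {"dx":0,"dy":0,"dz":0,"twist":0,"fingers":-1}
    - {"dx":0,"dy":0,"dz":0,"twist":0,"fingers":-1}

```text
clock: 28.15
eef_pos: [0.4526, 0.3058, 0.1937]
tool_rot: [-0.09, 0.996, -0.001, -0.002]
ft_force: [0.8, -0.2, 0.0]
grip_width: 0.0852
grasp_force: 0.0
```

```bash
python3 - <<'E'
from h import *
c=snap('wrist','w11')
u=proj(c,[[.4535,.3066,.074]])[0]; print(u)
r=(int(u[0])-80,int(u[1])-75,int(u[0])+80,int(u[1])+75)
k=big(c,r,(0,0,145),(179,60,255),3); q=circ(c,k,.074); print('ring',q,cv2.boundingRect(k))
k=big(c,r,(3,120,80),(14,255,255)); q=rect(c,k,.052); print('plate',q,cv2.boundingRect(k))
go(.466,-.110,10.4,.2)
E
```

```text
[263.93532933 186.06898135]
ring ((454.90985107421875, 307.00555419921875), (57.87808609008789, 62.322021484375), 98.22076416015625) (228, 150, 73, 71)
plate ((455.9942932128906, 307.2926940917969), (33.93553924560547, 34.50608444213867), 55.87204360961914) (242, 163, 45, 38)
tcp [452.7 305.9 193.7] yaw -169.64 -> move [  61.7 -411.5   -5.5] twist -0.04
```

Emit:
carry_out:
  plan:
    - {"dx":5,"dy":-30,"dz":0,"twist":0,"fingers":-1}
    - {"dx":10,"dy":-65,"dz":0,"twist":0,"fingers":-1}
    - {"dx":15,"dy":-100,"dz":0,"twist":0,"fingers":-1}
    - {"dx":20,"dy":-135,"dz":0,"twist":0,"fingers":-1}
    - {"dx":25,"dy":-170,"dz":0,"twist":0,"fingers":-1}

```text
clock: 28.62
eef_pos: [0.4587, 0.1331, 0.1943]
tool_rot: [-0.091, 0.996, -0.0, -0.001]
ft_force: [0.3, -0.4, 0.5]
grip_width: 0.0854
grasp_force: 0.0
```

Emit:
carry_out:
  plan:
    - {"dx":5,"dy":-34,"dz":0,"twist":0,"fingers":-1}
    - {"dx":10,"dy":-68,"dz":0,"twist":0,"fingers":-1}
    - {"dx":15,"dy":-102,"dz":0,"twist":0,"fingers":-1}
    - {"dx":20,"dy":-136,"dz":0,"twist":0,"fingers":-1}
    - {"dx":25,"dy":-170,"dz":0,"twist":0,"fingers":-1}

```text
clock: 29.03
eef_pos: [0.4647, -0.0386, 0.1945]
tool_rot: [-0.09, 0.996, 0.0, -0.001]
ft_force: [0.3, 0.0, 0.3]
grip_width: 0.0852
grasp_force: 0.0
```

Emit:
carry_out:
  plan:
    - {"dx":5,"dy":-34,"dz":0,"twist":0,"fingers":-1}
    - {"dx":10,"dy":-60,"dz":0,"twist":0,"fingers":-1}
    - {"dx":12,"dy":-71,"dz":5,"twist":0,"fingers":-1}
    - {"dx":12,"dy":-71,"dz":5,"twist":0,"fingers":-1}
    - {"dx":12,"dy":-71,"dz":5,"twist":0,"fingers":-1}

```text
clock: 29.45
eef_pos: [0.4657, -0.1088, 0.1891]
tool_rot: [-0.09, 0.996, 0.001, -0.001]
ft_force: [0.9, -0.7, 0.8]
grip_width: 0.0855
grasp_force: 0.0
```

```bash
python3 - <<'E'
from h import *
c=snap('wrist','w12')
u=proj(c,[[.4655,-.1085,.055]])[0]; print(u)
r=(int(u[0])-60,int(u[1])-60,int(u[0])+60,int(u[1])+60)
k=big(c,r,(0,0,145),(179,60,255),3); q=circ(c,k,.055); print('jar',q,cv2.boundingRect(k))
go(q[0][0]/1000,q[0][1]/1000,10.4,.018)
E
```

```text
[263.16344785 179.67530829]
jar ((463.3554382324219, -109.43743133544922), (52.18278503417969, 53.68123245239258), 124.3573226928711) (231, 145, 63, 63)
tcp [ 465.9 -108.2  189.5] yaw -169.63 -> move [  2.5  -1.  171.5] twist -0.03
```

Emit:
carry_out:
  plan:
    - {"dx":1.5,"dy":-1,"dz":25,"twist":0,"fingers":-1}
    - {"dx":1.5,"dy":-1,"dz":50,"twist":0,"fingers":-1}
    - {"dx":1.5,"dy":-1,"dz":75,"twist":0,"fingers":-1}
    - {"dx":1.5,"dy":-1,"dz":90,"twist":0,"fingers":-1}
    - {"dx":1.5,"dy":-1,"dz":95,"twist":0,"fingers":-1}

```text
clock: 29.92
eef_pos: [0.4631, -0.1081, 0.0926]
tool_rot: [-0.092, 0.996, 0.001, -0.003]
ft_force: [-0.6, 0.8, 0.3]
grip_width: 0.0853
grasp_force: 0.0
```

Emit:
carry_out:
  plan:
    - {"dx":0,"dy":0,"dz":18,"twist":0,"fingers":-1}
    - {"dx":0,"dy":0,"dz":38,"twist":0,"fingers":-1}
    - {"dx":0,"dy":0,"dz":56,"twist":0,"fingers":-1}
    - {"dx":0,"dy":0,"dz":70,"twist":0,"fingers":-1}
    - {"dx":0,"dy":0,"dz":76,"twist":0,"fingers":-1}

```text
clock: 30.33
eef_pos: [0.4645, -0.1089, 0.0182]
tool_rot: [-0.091, 0.996, 0.0, -0.001]
ft_force: [-0.5, 0.8, -0.5]
grip_width: 0.0853
grasp_force: 0.0
```

Emit:
carry_out:
  plan:
    - {"dx":0,"dy":0,"dz":0,"twist":0,"fingers":-0.8}
    - {"dx":0,"dy":0,"dz":0,"twist":0,"fingers":-0.5}
    - {"dx":0,"dy":0,"dz":0,"twist":0,"fingers":-0.3}
    - {"dx":0,"dy":0,"dz":0,"twist":0,"fingers":1}
    - {"dx":0,"dy":0,"dz":0,"twist":0,"fingers":1}

```text
clock: 30.75
eef_pos: [0.4664, -0.1102, 0.0209]
tool_rot: [-0.09, 0.996, -0.0, 0.001]
ft_force: [-0.5, 1.4, 5.8]
grip_width: 0.0499
grasp_force: 61.6
```

Emit:
carry_out:
  plan:
    - {"dx":0,"dy":0,"dz":0,"twist":0,"fingers":1}
    - {"dx":0,"dy":0,"dz":0,"twist":0,"fingers":1}
    - {"dx":0,"dy":0,"dz":0,"twist":0,"fingers":1}
    - {"dx":0,"dy":0,"dz":0,"twist":0,"fingers":1}
    - {"dx":0,"dy":0,"dz":0,"twist":0,"fingers":1}

```text
clock: 31.17
eef_pos: [0.4664, -0.1102, 0.0209]
tool_rot: [-0.09, 0.996, -0.0, 0.002]
ft_force: [-1.4, 1.4, 4.7]
grip_width: 0.05
grasp_force: 61.6
```

Emit:
carry_out:
  plan:
    - {"dx":0,"dy":0,"dz":-6,"twist":0,"fingers":1}
    - {"dx":0,"dy":0,"dz":-18,"twist":0,"fingers":1}
    - {"dx":0,"dy":0,"dz":-36,"twist":0,"fingers":1}
    - {"dx":0,"dy":0,"dz":-56,"twist":0,"fingers":1}
    - {"dx":0,"dy":0,"dz":-76,"twist":0,"fingers":1}

```text
clock: 31.58
eef_pos: [0.4648, -0.1104, 0.0964]
tool_rot: [-0.09, 0.996, -0.0, -0.0]
ft_force: [1.1, -1.1, -0.1]
grip_width: 0.05
grasp_force: 62.2
```

Emit:
carry_out:
  plan:
    - {"dx":0,"dy":0,"dz":-18,"twist":0,"fingers":1}
    - {"dx":0,"dy":0,"dz":-38,"twist":0,"fingers":1}
    - {"dx":0,"dy":0,"dz":-58,"twist":0,"fingers":1}
    - {"dx":0,"dy":0,"dz":-70,"twist":0,"fingers":1}
    - {"dx":0,"dy":0,"dz":-75,"twist":0,"fingers":1}

```text
clock: 32.0
eef_pos: [0.4664, -0.1107, 0.1731]
tool_rot: [-0.09, 0.996, -0.001, 0.002]
ft_force: [0.1, 0.3, -1.2]
grip_width: 0.0498
grasp_force: 62.2
```

```bash
python3 - <<'E'
from h import *
go(.4555,.307,10.4,.16); c=snap('wrist','w13')
o=bot.get_obs(); print(o['grip_width'],o['ft_force'])
E
```

```text
tcp [ 466.4 -110.7  173.1] yaw -169.66 -> move [-64.2 412.9  12.5] twist -0.06
0.050281183320485194 [ 0.98851237 -0.04918768 -0.60425757]
```

Emit:
carry_out:
  plan:
    - {"dx":-3,"dy":18,"dz":0,"twist":0,"fingers":1}
    - {"dx":-8,"dy":46,"dz":0,"twist":0,"fingers":1}
    - {"dx":-13,"dy":80,"dz":0,"twist":0,"fingers":1}
    - {"dx":-18,"dy":114,"dz":0,"twist":0,"fingers":1}
    - {"dx":-23,"dy":148,"dz":0,"twist":0,"fingers":1}

```text
clock: 32.47
eef_pos: [0.4602, 0.0405, 0.1694]
tool_rot: [-0.09, 0.996, -0.0, -0.001]
ft_force: [0.3, -0.6, -0.6]
grip_width: 0.0498
grasp_force: 62.3
```

Emit:
carry_out:
  plan:
    - {"dx":-5,"dy":34,"dz":0,"twist":0,"fingers":1}
    - {"dx":-10,"dy":68,"dz":0,"twist":0,"fingers":1}
    - {"dx":-15,"dy":102,"dz":0,"twist":0,"fingers":1}
    - {"dx":-20,"dy":134,"dz":0,"twist":0,"fingers":1}
    - {"dx":-25,"dy":164,"dz":0,"twist":0,"fingers":1}

```text
clock: 32.88
eef_pos: [0.4552, 0.2068, 0.1693]
tool_rot: [-0.091, 0.996, -0.0, -0.001]
ft_force: [0.3, -0.2, -0.9]
grip_width: 0.0499
grasp_force: 62.3
```

Emit:
carry_out:
  plan:
    - {"dx":-4,"dy":28,"dz":2,"twist":0,"fingers":1}
    - {"dx":-8,"dy":54,"dz":5,"twist":0,"fingers":1}
    - {"dx":-12,"dy":78,"dz":10,"twist":0,"fingers":1}
    - {"dx":-15,"dy":95,"dz":15,"twist":0,"fingers":1}
    - {"dx":-16,"dy":101,"dz":20,"twist":0,"fingers":1}

```text
clock: 33.3
eef_pos: [0.4532, 0.3097, 0.1489]
tool_rot: [-0.092, 0.996, 0.0, -0.001]
ft_force: [-0.3, 0.2, -0.9]
grip_width: 0.05
grasp_force: 62.4
```

Emit:
carry_out:
  plan:
    - {"dx":0,"dy":0,"dz":8,"twist":0,"fingers":1}
    - {"dx":0,"dy":0,"dz":16,"twist":0,"fingers":1}
    - {"dx":0,"dy":0,"dz":22,"twist":0,"fingers":1}
    - {"dx":0,"dy":0,"dz":26,"twist":0,"fingers":1}
    - {"dx":0,"dy":0,"dz":26,"twist":0,"fingers":1}

```text
clock: 33.72
eef_pos: [0.4533, 0.3059, 0.123]
tool_rot: [-0.089, 0.996, -0.001, -0.001]
ft_force: [0.5, 0.0, -0.5]
grip_width: 0.0502
grasp_force: 62.4
```

```bash
python3 - <<'E'
from h import *
go(.4555,.307,10.4,.0949)
E
```

```text
tcp [453.3 305.9 123. ] yaw -169.74 -> move [-2.4  0.8 28.1] twist -0.14
```

Emit:
carry_out:
  plan:
    - {"dx":-1.5,"dy":0,"dz":5,"twist":0,"fingers":1}
    - {"dx":-1.5,"dy":0,"dz":11,"twist":0,"fingers":1}
    - {"dx":-1.5,"dy":0,"dz":17,"twist":0,"fingers":1}
    - {"dx":-1.5,"dy":0,"dz":21,"twist":0,"fingers":1}
    - {"dx":-1.5,"dy":0,"dz":23,"twist":0,"fingers":1}

```text
clock: 34.13
eef_pos: [0.4549, 0.3074, 0.1003]
tool_rot: [-0.09, 0.996, -0.0, -0.001]
ft_force: [-0.5, 0.0, -1.1]
grip_width: 0.0502
grasp_force: 62.4
```

Emit:
carry_out:
  plan:
    - {"dx":0,"dy":0,"dz":0.5,"twist":0,"fingers":1}
    - {"dx":0,"dy":0,"dz":1,"twist":0,"fingers":1}
    - {"dx":0,"dy":0,"dz":1,"twist":0,"fingers":1}
    - {"dx":0,"dy":0,"dz":1,"twist":0,"fingers":1}
    - {"dx":0,"dy":0,"dz":1,"twist":0,"fingers":1}

```text
clock: 34.55
eef_pos: [0.4555, 0.3079, 0.1006]
tool_rot: [-0.09, 0.996, 0.0, 0.0]
ft_force: [-0.1, -0.1, -0.5]
grip_width: 0.0503
grasp_force: 62.4
```

Emit:
carry_out:
  plan:
    - {"dx":0,"dy":-0.5,"dz":1,"twist":0,"fingers":1}
    - {"dx":0,"dy":-0.5,"dz":2,"twist":0,"fingers":1}
    - {"dx":0,"dy":-0.5,"dz":3,"twist":0,"fingers":1}
    - {"dx":0,"dy":-0.5,"dz":4,"twist":0,"fingers":1}
    - {"dx":0,"dy":-0.5,"dz":5,"twist":0,"fingers":1}

```text
clock: 34.97
eef_pos: [0.4554, 0.3073, 0.0952]
tool_rot: [-0.09, 0.996, -0.0, -0.0]
ft_force: [0.3, 0.1, -1.5]
grip_width: 0.05
grasp_force: 62.4
```

Emit:
carry_out:
  plan:
    - {"dx":0,"dy":0,"dz":0.5,"twist":0,"fingers":1}
    - {"dx":0,"dy":0,"dz":1,"twist":0,"fingers":1}
    - {"dx":0,"dy":0,"dz":1,"twist":0,"fingers":1}
    - {"dx":0,"dy":0,"dz":1,"twist":0,"fingers":1}
    - {"dx":0,"dy":0,"dz":1,"twist":0,"fingers":1}

```text
clock: 35.38
eef_pos: [0.4555, 0.3073, 0.095]
tool_rot: [-0.09, 0.996, 0.0, 0.0]
ft_force: [-2.8, -1.1, 5.8]
grip_width: 0.0501
grasp_force: 62.6
```

Emit:
carry_out:
  plan:
    - {"dx":0,"dy":0,"dz":0,"twist":0,"fingers":-0.22}
    - {"dx":0,"dy":0,"dz":0,"twist":0,"fingers":-0.35}
    - {"dx":0,"dy":0,"dz":0,"twist":0,"fingers":-0.55}
    - {"dx":0,"dy":0,"dz":0,"twist":0,"fingers":-0.8}
    - {"dx":0,"dy":0,"dz":0,"twist":0,"fingers":-1}

```text
clock: 35.8
eef_pos: [0.4554, 0.3073, 0.0941]
tool_rot: [-0.09, 0.996, -0.0, -0.0]
ft_force: [0.4, -0.2, -0.1]
grip_width: 0.0852
grasp_force: 0.0
```

Emit:
carry_out:
  plan:
    - {"dx":0,"dy":0,"dz":-5,"twist":0,"fingers":-1}
    - {"dx":0,"dy":0,"dz":-20,"twist":0,"fingers":-1}
    - {"dx":0,"dy":0,"dz":-45,"twist":0,"fingers":-1}
    - {"dx":0,"dy":0,"dz":-75,"twist":0,"fingers":-1}
    - {"dx":0,"dy":0,"dz":-105,"twist":0,"fingers":-1}

```text
clock: 36.22
eef_pos: [0.455, 0.3069, 0.2002]
tool_rot: [-0.09, 0.996, -0.0, -0.001]
ft_force: [1.3, -0.1, 0.2]
grip_width: 0.085
grasp_force: 0.0
```

Emit:
carry_out:
  plan:
    - {"dx":0,"dy":0,"dz":0,"twist":0,"fingers":-1}
    - {"dx":0,"dy":0,"dz":0,"twist":0,"fingers":-1}
    - {"dx":0,"dy":0,"dz":0,"twist":0,"fingers":-1}
    - {"dx":0,"dy":0,"dz":0,"twist":0,"fingers":-1}
    - {"dx":0,"dy":0,"dz":0,"twist":0,"fingers":-1}

```text
clock: 36.63
eef_pos: [0.4546, 0.3067, 0.1977]
tool_rot: [-0.09, 0.996, -0.001, -0.001]
ft_force: [-0.5, -0.5, -1.1]
grip_width: 0.0856
grasp_force: 0.0
```

```bash
python3 - <<'E'
from h import *
o=bot.get_obs(); print(o['eef_pos'],o['grasp_force'])
c=snap('wrist','w14'); s=snap('scene','s14')
u=proj(c,[[.4545,.307,.129]])[0]; print(u)
r=(int(u[0])-60,int(u[1])-55,int(u[0])+60,int(u[1])+55)
k=big(c,r,(0,0,165),(179,60,255),3); print('jar',circ(c,k,.129),cv2.boundingRect(k))
a=cv2.imread('pics/s14.png')[190:330,130:290]; b=cv2.imread('pics/w14.png')
cv2.imwrite('pics/fin.png',np.hstack([cv2.resize(a,(440,385)),cv2.resize(b[100:300,170:360],(360,385))]))
E
```

```text
[0.45460973 0.30671511 0.19774912] 0.0
[263.1913898  206.89630684]
jar ((447.227783203125, 305.6094665527344), (51.11986541748047, 64.42359161376953), 98.241943359375) (224, 151, 80, 91)
```

View pics/fin.png

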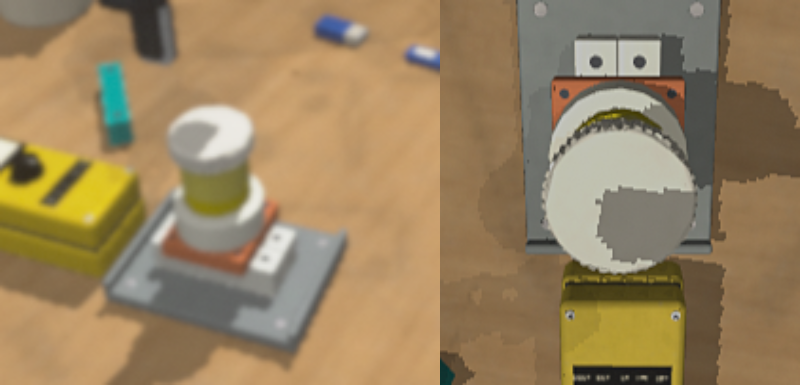

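The stack stands upright and centred: cap at about (620,200), ring and plate square beneath it, and the fingers clear. (The mask merged the cap with the ring, so that number is elongated.) Handing in.

```bash
python3 -c "
from workcell import job_done
print(job_done())"
```

```text
the job is handed in; nothing more can be done
None
```

The full stack (bars, plate, ring, jar) is built on stand_1, released and looking upright and centred in the last picture; I handed the job in at about 37 s on the robot clock, and no verdict came back.

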